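# Close a phone pressing mould: top plate onto its guide pins, then the toggle clamp

### The job

A phone with a freshly glued display lies in the nest of the pressing mould. Take the mould's top plate off the sloped stand by its handle, lower it gently and level over the two guide pins until it lies fully home with its rubber pad flat on the phone, and let go; then push the toggle clamp's handle all the way down to lock the plate. Leave the jar, the old phone and the screwdriver where they are.

Things in the scene. Friction and masses are not known exactly. Their poses are not given: they have to be found in the camera images.
- mould: Fixed aluminium base of the pressing mould, a slab 120 (x) x 238 (y) x 24 mm. Origin on its underside below the centre of the nest; z up, y along the nest towards the end with the toggle clamp. The slab reaches from y = -88 to +150 mm. With the top plate home, its underside is 36 mm and its handle bar's centre 76 mm straight above this origin, plate y along mould y either way round.
- nest (a point): centre of the nest, 32 mm above the mould's underside: the middle of the phone's display, where the pad under the plate must come to lie; axes as the mould
- pin_a (a point): tip of the guide pin at (x, y) = (-43, +66) mm of the mould, nearer the clamp. Steel, 12 mm in diameter, tip 64 mm above the mould's underside, 40 mm above the slab's top, its top 10 mm tapering to 5 mm
- pin_b (a point): tip of the other, equal guide pin, at (+43, -66) mm of the mould, diagonally opposite
- plate_handle (a point): Top plate (loose, about 0.55 kg), aluminium, 112 (x) x 170 (y) x 10 mm, with a dark bow handle on top. This point is the centre of the handle's bar (14 mm wide in x, 64 long in y, 12 high; feet at y = +-28 mm). z points out of the plate's top face, which is 30 mm below this point (24 mm free under the bar). At the start it leans on the stand, z tipped 35 degrees towards the stand's low side.
- plate: the same top plate; origin at the centre of its underside, 40 mm below the handle bar's centre along the plate's z, axes of the plate. A rubber pad, 56 x 116 mm and 4 mm thick, is fixed under its middle
- hole_a (a point): centre, at the plate's underside, of the 13.5 mm through hole at (x, y) = (-43, +66) mm of the plate; a second one is at (+43, -66) mm, so the plate fits the pins either way round
- stand: Fixed sloped stand of grey sheet metal, 180 mm wide (y), 135 mm deep (x), 85 mm high; origin on the table under its middle, its low side towards the robot (-x). Its face rises at 35 degrees towards its +x; a lip along the lower edge stands 18 mm square out of the face and holds the plate's lower long edge, so the plate is lifted off square to the face.
- clamp_handle (a joint): Toggle clamp's handle, rad: 0 = open, handle standing up; 1.50 = fully down (stop), level, pointing along the mould's +y. Its angle above level is 1.50 minus this value. Starts between 0 and 0.12 and stays where it is left. Pushed over and down with 6 to 12 N on its grip it swings the clamp's arm onto the plate, whose sprung foot presses over the last 0.05 rad.
- clamp_pivot (a point): axis of the clamp handle, at (y, z) = (124, 66) mm of the mould; axes as the mould, the handle turns about x. Open, handle and arm stand up to 170 mm above the table, both outside y = +88 mm of the mould, clear of the plate's way down. Closed, the foot presses on the plate at y = +52 mm
- clamp_grip (a point): point in the handle's black plastic grip (18 mm wide, 14 mm thick, from 40 to 102 mm from the pivot), on its centre line 80 mm from the pivot. Own y points along the handle to its end; z is square to it, out of the face to push on (towards the nest while open, up when down)
- phone: the phone being pressed, loose in the nest, 62 x 130 x 8 mm, standing 3 mm out of the nest's rails; origin at the centre of its underside
- jar: bystander: glass dispenser jar with steel top, 72 mm in diameter, 130 mm high; origin at the centre of its underside
- old_phone: bystander: another phone, 66 x 136 x 9 mm, lying flat; origin at the centre of its underside
- driver: bystander: small screwdriver lying flat, about 170 mm long
Mind the look-alikes: they are no part of the job. What is shaped like the plate but yellow is not meant.

How it is judged:
By the outcome, as a careful person would: the job done as asked, in the order asked, and still so for the second after the job is handed in, with the robot touching nothing.
It also fails if it takes over 54 s, if anything falls off the work surface, if the arm or the gripper's body presses on something with over 40 N, if the wrist force passes 120 N, or if a joint passes its speed limit or range.

### The arm

A 6-joint arm with a two-finger parallel gripper is mounted at the origin on the work surface. World frame = base frame: x ahead of the robot, y to its left, z up, the work surface at z = 0. Lengths are in mm, angles in rad, forces in N, time in s.
With the tool pointing down it reaches from about 350 to 975 mm from the base axis. Payload 7.1 kg.
Tool frame: the origin (TCP) lies at the very end of the fingers, on their centre line; the grasp point (between the pads) lies 19 mm behind it; y points along the fingers, z is the direction in which the jaws open and shut, and the axes are right-handed (so a half turn about y gives the same grasp; the last joint's range is limited). The gripper opens to 88 mm and grips with 3 to 60 N. Pads are 20 mm wide; open, the fingers measure 115 mm over their backs; the gripper's body (75 mm by 178 mm) begins 61 mm behind the grasp point.
Start: joints at [-1.154, 0.423, 1.63, -0, 1.089, -0.019], TCP at [263.85, -566.558, 222.675] pointing down, gripper open.
Joint ranges: [-3, 3], [-0.9, 2.11], [0.09, 2.58], [-1.31, 4.45], [0.11, 2.69], [-2.54, 2.54]. Speed limits (rad/s): [2.39, 2.39, 3.01, 3.14, 3.14, 3.14].

### API

Orientations are given as a rotation vector (axis times angle).
In Python, from workcell import ctrl gives the robot as it stands.
- The arm moves only by the shell command python3 -m jog 'ROWS'. ROWS is JSON, a list of rows, each a list of 3 entries, a list of its own where there are three numbers: the opening, from 0 (shut) to 1 (fully open), then the shift along the tool's x, y, z in cm, then the turn, a rotation vector about the tool's x, y, z in rad. In form: [[claw, [dx, dy, dz], [wx, wy, wz]], ...]. A call has 1 to 8 rows; each row is the pose to reach, as a shift and turn from the pose commanded when the call began, along the tool's axes at that moment; what a row does not reach only later rows make up. A row lasts 1/10 s, in which the tool goes at most 50 mm and 8.59 degrees, less where a joint would pass 70% of its speed; a pose out of reach is approached as far as the arm can. A call with a gripper value outside its range is refused whole. The fingers move at their own pace and stop on an object; the grip force is fixed at half the most. Time passes only in rows, so rows that repeat a pose let the fingers close. It gives the time, the measured TCP pose, the force and the opening at its end, in the units of the state.
- ctrl.get_obs(): the state, without advancing time (a new reading comes with each control period).
- ctrl.get_image(name): name is "scene" or "top"; returns a dict with "color" (420x560x3 uint8, red, green, blue), "z_map" (420x560 float32, mm along the optical axis (not along the pixel's ray), 0 where there is no reading), "fx", "fy", "cx", "cy" (pixels), "pose" (4x4, takes a point from camera to world coordinates). Camera axes: x right, y down, z forward; pixel columns grow to the right and rows downward; lengths in mm; the calibration is good to about 2 mm. A picture is of the moment at which its call begins.
- ctrl.close_job(): hands the job in, once; it reports no verdict.
The state is a dict: "t": time; "qpos": joint angles; "qvel": joint speeds; "joint_torque": joint torques, N m; "ee_pos": TCP position; "orientation": TCP orientation; "ft_force": force on the tool from outside, world axes, zero at the start; "moment": the same for the moment, N m; "width": finger opening in mm.
Only numpy, scipy, OpenCV 4.12 (cv2) and the standard library are available. Lean on these libraries where they do the work, as an engineer would, in place of code of your own. Each camera call takes 0.05 s, during which the arm holds its last target.

## Working session

There is one attempt and no reset: what is moved stays moved. The work goes in short steps, Python scripts to look and compute and a shell command to move; the robot and the scene stay as the last step left them, time stands still between calls to the robot, and variables do not carry over. Pictures are saved under pics/ and viewed, and the job is handed in when it is done.

```bash
mkdir -p pics; ls
cat > h.py <<'E'
import numpy as np, cv2
from scipy.spatial.transform import Rotation as R
from workcell import ctrl
def snap(n):
    im=ctrl.get_image(n); np.savez('pics/last_%s.npz'%n, **{k:np.array(v) for k,v in im.items()}); return im
def ld(n): return np.load('pics/last_%s.npz'%n)
def save(im,name,crop=None,s=1):
    c=im['color'][:,:,::-1]
    if crop: u0,v0,u1,v1=crop; c=c[v0:v1,u0:u1]
    c=cv2.resize(c,None,fx=s,fy=s,interpolation=cv2.INTER_CUBIC); cv2.imwrite('pics/'+name,c)
def pt(im,u,v,z=None):
    z=float(im['z_map'][int(round(v)),int(round(u))]) if z is None else z
    p=np.array([(u-im['cx'])/im['fx']*z,(v-im['cy'])/im['fy']*z,z,1]); return (im['pose']@p)[:3]
def cloud(im):
    z=im['z_map'].astype(float); v,u=np.mgrid[:z.shape[0],:z.shape[1]]
    p=np.stack([(u-im['cx'])/im['fx']*z,(v-im['cy'])/im['fy']*z,z,np.ones_like(z)],-1)
    w=(p@im['pose'].T)[...,:3]; w[z==0]=np.nan; return w
E
python3 - <<'E'
from h import *
for n in('scene','top'):
    im=snap(n); save(im,n+'0.png',s=1.4); print(n,im['fx'],im['pose'].round(3).tolist())
print(ctrl.get_obs())
E
```

```text
pics
scene 415.78531212269297 [[0.559, 0.583, -0.59, 1317.005], [0.829, -0.383, 0.407, -673.206], [0.011, -0.716, -0.698, 954.475], [0.0, 0.0, 0.0, 1.0]]
top 409.99253841965253 [[-0.054, -0.972, 0.229, 345.302], [-0.999, 0.053, -0.011, -164.912], [-0.001, -0.229, -0.973, 1311.077], [0.0, 0.0, 0.0, 1.0]]
{'t': 0.1, 'qpos': array([-1.15399352e+00,  4.23773134e-01,  1.63059808e+00, -1.16734219e-05,
        1.08857728e+00, -1.90086510e-02]), 'qvel': array([-3.62358590e-04, -2.65242037e-04, -8.61632777e-04, -1.13499490e-03,
       -2.32430198e-04,  2.72563813e-05]), 'joint_torque': array([ 1.42028108e-03, -5.45610631e+01, -2.74321032e+01,  6.46624574e-02,
        1.89215405e-02, -3.79267919e-05]), 'ee_pos': array([ 263.65803093, -566.12358083,  221.98007034]), 'orientation': array([-0.43878731,  1.98173082, -1.97903906]), 'ft_force': array([-0.48316691, -0.21879005,  0.06301622]), 'moment': array([-0.02413143, -0.00713972,  0.03376052]), 'width': 87.79677889836638}
```

View pics/scene0.png

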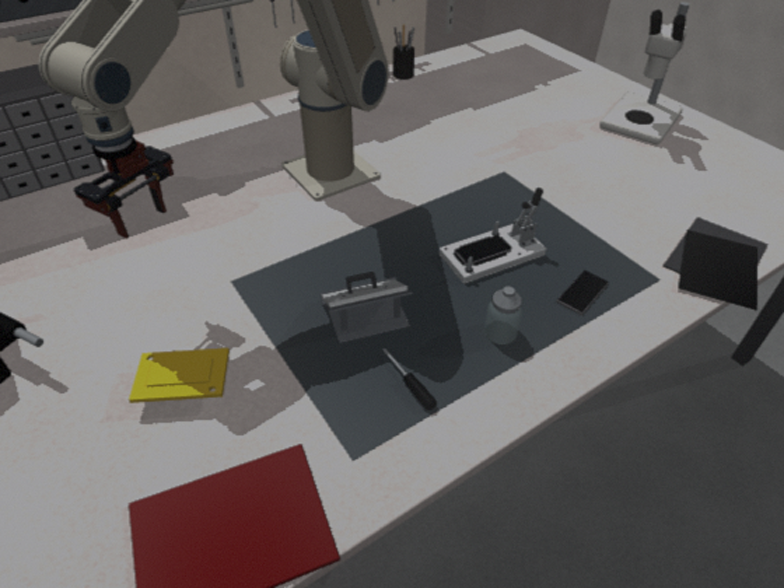

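View pics/top0.png

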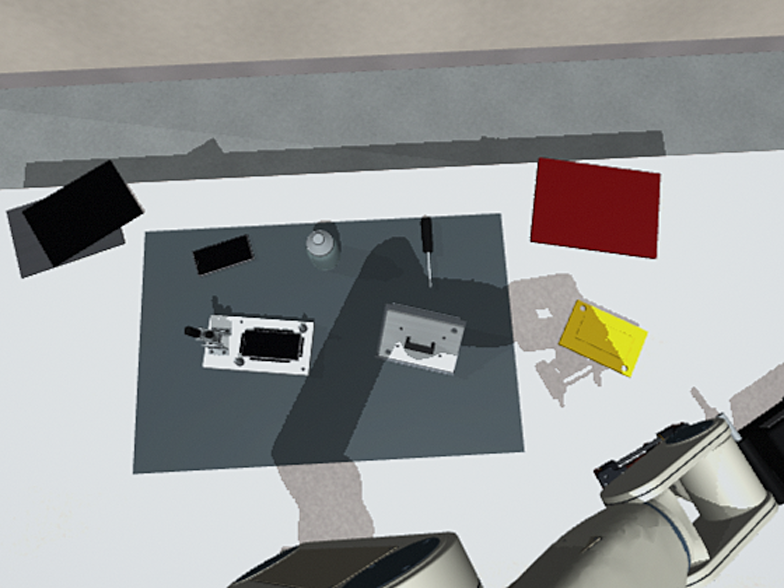

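The real plate is on the stand, with a dark handle: scene picture (362,285), top (420,347). The look-alikes are the yellow plate at scene (180,373) / top (603,340), the red sheet at top (597,208), and the dark panels at top (80,215). The mould is at top (258,345) and the clamp at top (200,335). The phone in the nest is at top (270,345), and the old phone is at top (222,254).

Run:
```python
from h import *
t=ld('top'); s=ld('scene')
save(t,'t_plate.png',(255,200,345,280),8)
save(t,'t_mould.png',(120,210,240,285),6)
save(s,'s_plate.png',(215,180,305,250),8)
save(s,'s_mould.png',(300,125,400,205),8)
```

```text
(no output)
```

View pics/t_plate.png

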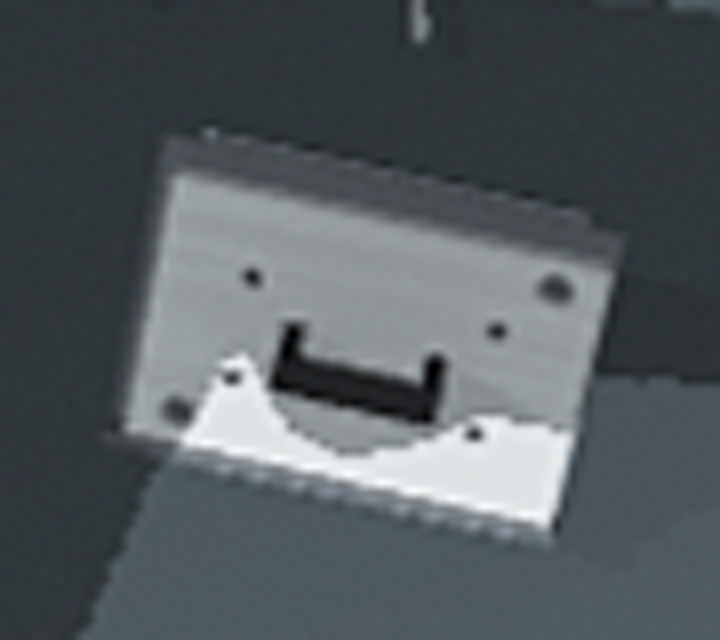

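View pics/t_mould.png

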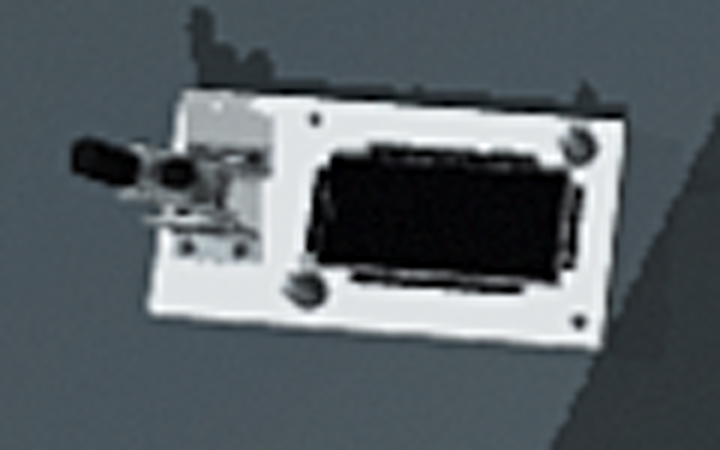

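View pics/s_plate.png

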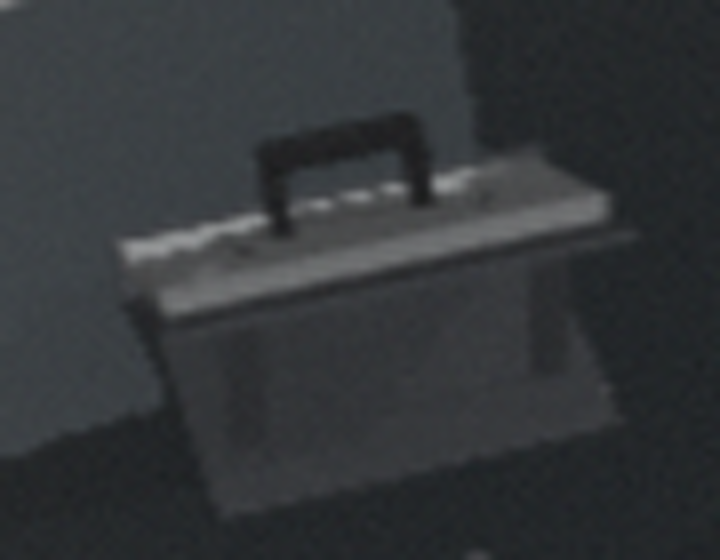

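View pics/s_mould.png

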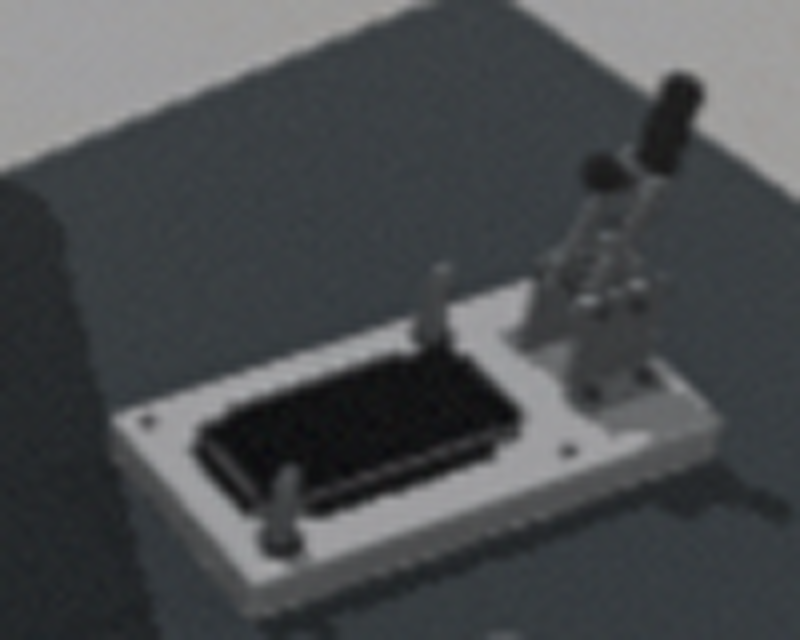

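The close crops confirm the choice: aluminium plate with a dark bow handle at top pixel (300,247), holes at (324,236) and (277,251), and the mould's clamp end to the left. Next I fit both poses to the pixels I read.

```bash
cat > fit.py <<'E'
from h import *
from scipy.optimize import least_squares
def cr(im,o,s,U,V): return ((U+.5)/s-.5+o[0],(V+.5)/s-.5+o[1])
def proj(im,P):
    T=np.linalg.inv(im['pose']); c=T[:3,:3]@P+T[:3,3]
    return np.array([c[0]/c[2]*im['fx']+im['cx'],c[1]/c[2]*im['fy']+im['cy']])
E
python3 - <<'E'
from fit import *
t=ld('top'); s=ld('scene')
def run(obs,mk,x0,free):
    f=lambda x:np.concatenate([(proj(im,mk(x,p))-px) for im,p,px in obs])
    r=least_squares(f,x0,loss='soft_l1'); print('pose',r.x.round(3)); print(f(r.x).reshape(-1,2).round(1).tolist()); return r.x
tm=lambda U,V:cr(t,(120,210),6,U,V); sm=lambda U,V:cr(s,(300,125),8,U,V)
tp=lambda U,V:cr(t,(255,200),8,U,V); sp=lambda U,V:cr(s,(215,180),8,U,V)
A=np.array
mt=[((60,150,24),tm(183,88)),((60,-88,24),tm(627,118)),((-60,-88,24),tm(605,348)),((-60,150,24),tm(150,315))]
ms=[((-60,-88,24),sm(115,415)),((60,-88,24),sm(250,590)),((60,150,24),sm(718,425)),((43,-66,64),sm(291,466)),((-43,66,64),sm(441,266))]
mk=lambda x,p:R.from_rotvec([0,0,x[2]]).apply(p)+A([x[0],x[1],0])
ot=[(t,A(p,float),A(q)) for p,q in mt]; os_=[(s,A(p,float),A(q)) for p,q in ms]
print('mould top');run(ot,mk,[500,0,0],0)
print('scene');run(os_,mk,[500,0,0],0); print('both');run(ot+os_,mk,[500,0,0],0)
pt_=[((-43,66,10),tp(178,410)),((43,-66,10),tp(555,290)),((56,85,10),tp(178,175)),((56,-85,10),tp(613,265))]
ps=[((56,-85,10),sp(165,295)),((56,85,10),sp(610,195)),((-56,-85,10),sp(122,243)),((0,-32,46),sp(260,148)),((0,32,46),sp(420,115))]
ps=[((56,85,10),sp(610,195)),((56,-85,10),sp(165,295)),((0,-32,46),sp(258,146)),((0,32,46),sp(422,115))]
mk2=lambda x,p:(R.from_rotvec([0,0,x[3]])*R.from_euler('y',-35,degrees=True)).apply(p)+x[:3]
ot=[(t,A(p,float),A(q)) for p,q in pt_]; os_=[(s,A(p,float),A(q)) for p,q in ps]
print('plate');
for o in(ot,os_,ot+os_):
    x=run(o,mk2,[500,-200,60,-.1],0); print('handle',mk2(x,A([0,0,40.])).round(1))
W=cloud(t)
# plate plane fit
m=W[228:240,285:320].reshape(-1,3); c=m.mean(0);n=np.linalg.svd(m-c)[2][2]; n*=np.sign(n[2]);print('plane',c,n,np.degrees(np.arccos(n[2])),np.degrees(np.arctan2(n[1],n[0])))
print('bar depth',[pt(t,u,v).round(1).tolist() for u,v in((290,247),(300,249),(308,251))])
print('slab z',W[275:277,175:200,2].mean(), 'old phone etc; clamp tops z',np.nanmax(W[225:250,130:165,2]))
E
```

```text
mould top
pose [545.498 118.545 -12.689]
[[0.1, 0.2], [0.1, 0.2], [-0.2, -0.4], [0.0, -0.1]]
scene
pose [ 5.44616e+02  1.17600e+02 -1.32000e-01]
[[-0.8, -0.1], [0.4, -0.5], [0.9, -0.4], [-0.5, 0.8], [0.1, 0.2]]
both
pose [ 5.44961e+02  1.18121e+02 -1.26000e-01]
[[0.3, 0.2], [0.3, 0.5], [-0.1, -0.1], [0.1, -0.1], [-0.7, 0.0], [0.8, -0.4], [1.0, -0.6], [-0.2, 0.8], [0.1, 0.1]]
plate
pose [ 5.38494e+02 -2.16104e+02  4.18370e+01 -2.71000e-01]
[[0.3, 0.0], [0.1, -0.3], [-0.3, -0.2], [-0.1, 0.4]]
handle [ 516.4 -210.    74.6]
pose [ 5.39702e+02 -2.17854e+02  5.33060e+01 -2.73000e-01]
[[-0.0, -0.0], [-0.1, -0.1], [0.2, 0.3], [-0.0, -0.2]]
handle [ 517.6 -211.7   86.1]
pose [ 5.36961e+02 -2.15940e+02  5.00540e+01 -2.72000e-01]
[[0.2, 0.2], [0.3, -0.2], [-0.4, -0.2], [0.2, 0.5], [-0.0, -0.1], [0.1, -0.1], [0.3, 0.3], [-0.0, -0.2]]
handle [ 514.9 -209.8   82.8]Traceback (most recent call last):
  File "<stdin>", line 25, in <module>
    u, s, vh = gufunc(a, signature=signature)
               ~~~~~~^^^^^^^^^^^^^^^^^^^^^^^^
    raise LinAlgError("SVD did not converge")
numpy.linalg.LinAlgError: SVD did not converge
```

Run:
```python
from fit import *
t=ld('top'); s=ld('scene')
W=cloud(t); S=cloud(s)
m=W[226:243,278:322].reshape(-1,3); m=m[np.isfinite(m[:,0])]
for k in range(4):
    c=np.median(m,0) if k==0 else m.mean(0); n=np.linalg.svd(m-c)[2][2]; n*=np.sign(n[2]); d=(m-c)@n; m=m[abs(d)<3*max(1.5,np.median(abs(d)))]
print('plane',len(m),m.mean(0).round(1),n.round(3),np.degrees(np.arccos(n[2])),np.arctan2(-n[1],-n[0]), d.std())
# predicted handle on plane: point nearest to ray: top face centre = handle-30n
for z0 in (74.6,82.8,86.1):
    h=np.array([515.5,-210,z0]); print(z0,(h-m.mean(0))@n,'expect 30')
print('bar',[pt(t,u,v).round(1).tolist() for u,v in((290,247),(300,249),(308,251))])
print('slab z',np.nanmedian(W[262:265,175:215,2]))
C=W[222:258,128:165]; 
for lo,hi in((60,90),(90,120),(120,140),(140,160),(160,190)):
    k=(C[...,2]>lo)&(C[...,2]<hi); q=C[k]
    if len(q): 
        l=R.from_rotvec([0,0,.125]).apply(q-[545.2,118.3,0]); print(lo,len(q),'mould x',l[:,0].min().round(),l[:,0].max().round(),'y',l[:,1].min().round(),l[:,1].max().round(),'zmax',l[:,2].max().round(1))
C=S[130:175,360:395]
for lo,hi in((60,90),(90,110),(110,120),(120,130),(130,140),(140,150),(150,160),(160,190)):
    q=C[(C[...,2]>lo)&(C[...,2]<hi)]
    if len(q):
        l=R.from_rotvec([0,0,.125]).apply(q-[545.2,118.3,0]); print('S',lo,len(q),'x',l[:,0].min().round(),l[:,0].max().round(),'y',np.sort(l[:,1]).round()[[0,len(l)//2,-1]])
o=ctrl.get_obs(); print(R.from_rotvec(o['orientation']).as_matrix().round(3))
```

```text
plane 656 [ 556.8 -209.8   75. ] [-0.553  0.153  0.819] 35.02536084793588 -0.2689771144018485 1.9347746473843537
74.6 22.49536317320249 expect 30
82.8 29.21032744350162 expect 30
86.1 31.91269111325614 expect 30
bar [[345.3, -164.9, 1311.1], [510.3, -211.3, 87.6], [503.0, -234.9, 87.3]]
slab z 24.383968396187242
60 104 mould x -20.0 23.0 y 96.0 144.0 zmax 89.3
90 29 mould x -12.0 14.0 y 107.0 129.0 zmax 119.8
120 83 mould x -12.0 14.0 y 102.0 139.0 zmax 139.8
140 25 mould x -8.0 10.0 y 131.0 140.0 zmax 159.4
160 28 mould x -7.0 9.0 y 134.0 147.0 zmax 170.5
S 60 120 x -21.0 21.0 y [ 93. 111. 141.]
S 90 40 x -16.0 14.0 y [108. 119. 126.]
S 110 14 x -4.0 14.0 y [118. 123. 134.]
S 120 38 x -14.0 13.0 y [ 98. 125. 142.]
S 130 29 x -8.0 10.0 y [101. 128. 137.]
S 140 12 x -10.0 9.0 y [130. 133. 140.]
S 150 17 x -5.0 10.0 y [127. 133. 142.]
S 160 17 x -6.0 10.0 y [133. 137. 147.]
[[-0.907 -0.001  0.422]
 [-0.422  0.001 -0.907]
 [-0.    -1.    -0.001]]
```

```bash
cat > goal.py <<'E'
from h import *
H=np.array([515.3,-210.,83.5]); PSI=-.271
M=np.array([545.2,118.3,0.]); MY=-.1245
def frame(psi,tilt=0.):
    P=(R.from_rotvec([0,0,psi])*R.from_euler('y',-tilt,degrees=True)).as_matrix()
    return P, np.column_stack([-P[:,1],-P[:,2],P[:,0]])
def rel(p,Rt):
    o=ctrl.get_obs(); Rc=R.from_rotvec(o['orientation']).as_matrix()
    print('shift cm',(Rc.T@(np.array(p)-o['ee_pos'])/10).round(2).tolist(),'rot',R.from_matrix(Rc.T@Rt).as_rotvec().round(3).tolist())
def st():
    o=ctrl.get_obs(); print(o['t'],o['ee_pos'].round(1),'F',o['ft_force'].round(1),'w',o['width'].round(1),'q',o['qpos'].round(2))
def mw(p,yaw=None): return M+R.from_rotvec([0,0,MY]).apply(p)
E
python3 - <<'E'
from goal import *
P,Rt=frame(PSI,35)
rel(H+(90-19)*P[:,2],Rt)
E
```

```text
shift cm [-34.75, 8.07, -24.29] rot [0.573, -0.837, 0.263]
```

```bash
python3 -m jog '[[1,[-10,1,-7],[0.14,-0.2,0.06]],[1,[-20,2,-14],[0.28,-0.42,0.13]],[1,[-30,4,-20],[0.43,-0.63,0.2]],[1,[-34.7,6,-24.3],[0.573,-0.837,0.263]],[1,[-34.7,8,-24.3],[0.573,-0.837,0.263]],[1,[-34.7,8,-24.3],[0.573,-0.837,0.263]],[1,[-34.7,8,-24.3],[0.573,-0.837,0.263]],[1,[-34.7,8,-24.3],[0.573,-0.837,0.263]]]'
python3 - <<'E'
from goal import *
st(); P,Rt=frame(PSI,35)
rel(H+(90-19)*P[:,2],Rt)
E
```

```text
t: 0.9
ee_pos: [430.5, -289.8, 172.2]
orientation: [-0.635, 0.956, -1.702]
ft_force: [0.3, -0.5, 0.9]
width: 87.9Traceback (most recent call last):
  File "<stdin>", line 2, in <module>
  File "goal.py", line 11, in st
    o=ctrl.get_obs(); print(o['t'],o['ee_pos'].round(1),'F',o['ft_force'].round(1),'w',o['width'].round(1),'q',o['qpos'].round(2))
                                                                                       ^^^^^^^^^^^^^^^^
AttributeError: 'float' object has no attribute 'round'
```

```bash
sed -i "s/o\['width'\].round(1)/round(float(o['width']),1)/" goal.py
python3 - <<'E'
from goal import *
st(); P,Rt=frame(PSI,35)
rel(H+(90-19)*P[:,2],Rt)
E
```

```text
0.9 [ 430.5 -289.8  172.2] F [ 0.3 -0.5  0.9] w 87.9 q [-0.77  0.22  2.25  1.07  0.3  -1.41]
shift cm [-9.94, 3.62, -0.71] rot [0.036, -0.07, 0.002]
```

```bash
python3 -m jog '[[1,[-4,1.4,-0.3],[0.018,-0.035,0]],[1,[-8,3,-0.6],[0.036,-0.07,0]],[1,[-9.9,3.6,-0.7],[0.036,-0.07,0.002]],[1,[-9.9,3.6,-0.7],[0.036,-0.07,0.002]],[1,[-9.9,3.6,-0.7],[0.036,-0.07,0.002]]]'
python3 - <<'E'
from goal import *
st(); P,Rt=frame(PSI,35)
rel(H+(90-19)*P[:,2],Rt)
im=snap('scene'); save(im,'s1.png',(180,100,340,260),5)
im=snap('top'); save(im,'t1.png',(220,160,380,290),5)
E
```

```text
t: 1.4
ee_pos: [476.1, -199.2, 141.4]
orientation: [-0.666, 0.878, -1.68]
ft_force: [-0.5, -0.6, 0.2]
width: 87.8
1.4 [ 476.1 -199.2  141.4] F [-0.5 -0.6  0.2] w 87.8 q [-0.5   0.29  2.32  2.01  0.14 -2.2 ]
shift cm [-0.01, -0.02, 0.01] rot [0.003, -0.001, -0.001]
```

View pics/s1.png

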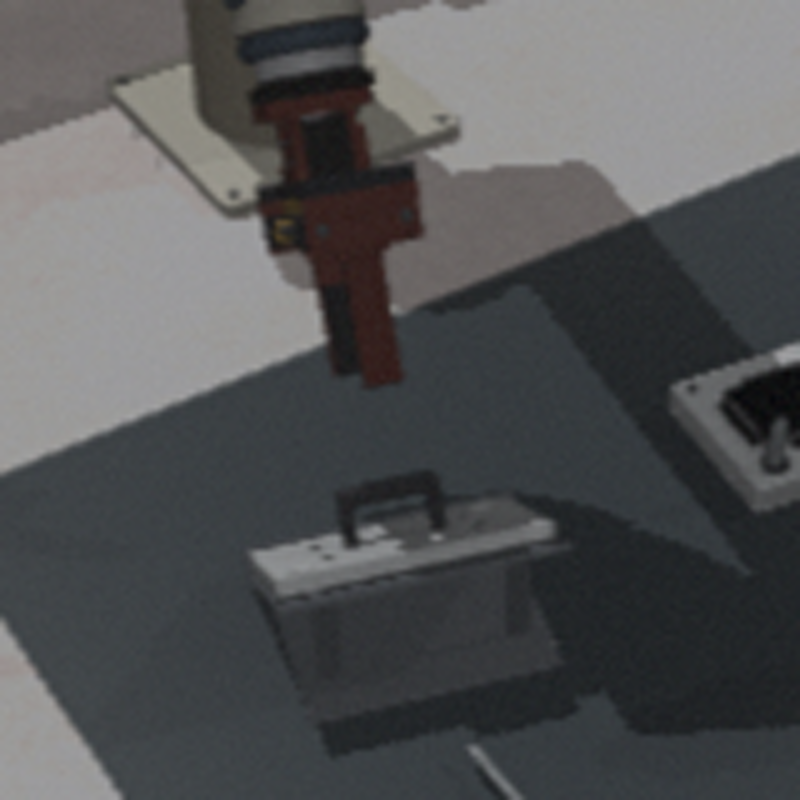

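View pics/t1.png

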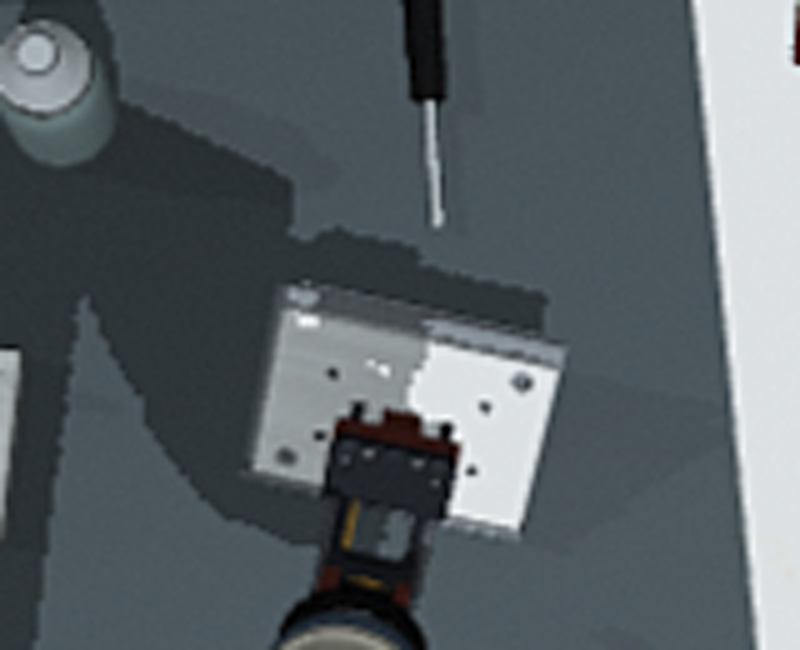

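Scene picture: the open fingers (365,375) are lined up above the handle bar (390,490), tilted with the plate. Top picture: the gripper body sits centred between the bar's two feet (357,412) and (447,430). I'll advance in two stages and check tracking, because joint 5 is near its limit.

```bash
python3 -m jog '[[1,[0,1.5,0],[0,0,0]],[1,[0,3,0],[0,0,0]],[1,[0,4,0],[0,0,0]],[1,[0,4,0],[0,0,0]]]'
python3 - <<'E'
from goal import *
st(); P,Rt=frame(PSI,35)
rel(H-19*P[:,2],Rt)
E
```

```text
t: 1.9
ee_pos: [498.9, -208.6, 110.7]
orientation: [-0.664, 0.881, -1.679]
ft_force: [0.4, -0.4, -0.4]
width: 88.0
1.9 [ 498.9 -208.6  110.7] F [ 0.4 -0.4 -0.4] w 88.0 q [-0.49  0.39  2.28  2.35  0.18 -2.54]
shift cm [-0.29, 5.06, -0.22] rot [0.004, -0.003, -0.002]
```

Joint 6 reached its limit (-2.54), so this wrist pose can't go on. The tool is symmetric under a half turn about its own axis, so I back off, turn it by π about tool y, and place the plate the other way round, which the pins allow.

```bash
python3 -m jog '[[1,[0,-3,0],[0,0,0]],[1,[0,-4,0],[0,0.15,0]],[1,[0,-4,0],[0,0.3,0]],[1,[0,-4,0],[0,0.45,0]],[1,[0,-4,0],[0,0.6,0]],[1,[0,-4,0],[0,0.75,0]],[1,[0,-4,0],[0,0.9,0]],[1,[0,-4,0],[0,1.047,0]]]';python3 -m jog '[[1,[0,0,0],[0,0.15,0]],[1,[0,0,0],[0,0.3,0]],[1,[0,0,0],[0,0.45,0]],[1,[0,0,0],[0,0.6,0]],[1,[0,0,0],[0,0.75,0]],[1,[0,0,0],[0,0.9,0]],[1,[0,0,0],[0,1.047,0]],[1,[0,0,0],[0,1.047,0]]]'
python3 - <<'E'
from goal import *
st(); P,Rt=frame(PSI,35); Rt=Rt@np.diag([-1,1,-1])
rel(H+(90-19)*P[:,2],Rt)
E
```

```text
t: 2.7
ee_pos: [476.2, -202.3, 144.7]
orientation: [0.236, 1.54, -2.003]
ft_force: [0.6, -0.2, -0.6]
width: 87.9
t: 3.5
ee_pos: [476.3, -202.3, 144.6]
orientation: [-1.394, -2.005, 1.878]
ft_force: [0.2, 0.1, 0.7]
width: 88.1
3.5 [ 476.3 -202.3  144.6] F [0.2 0.1 0.7] w 88.1 q [-0.5   0.28  2.31  1.92  0.14 -0.08]
shift cm [0.36, 0.18, -0.16] rot [-0.002, 1.109, 0.003]
```

```bash
python3 -m jog '[[1,[0,0,0],[0,0.15,0]],[1,[0,0,0],[0,0.3,0]],[1,[0.36,0.18,-0.16],[0,0.45,0]],[1,[0.36,0.18,-0.16],[0,0.6,0]],[1,[0.36,0.18,-0.16],[0,0.75,0]],[1,[0.36,0.18,-0.16],[0,0.9,0]],[1,[0.36,0.18,-0.16],[0,1.05,0]],[1,[0.36,0.18,-0.16],[0,1.109,0]]]'
python3 - <<'E'
from goal import *
st(); P,Rt=frame(PSI,35); Rt=Rt@np.diag([-1,1,-1])
rel(H-(19)*P[:,2],Rt)
E
```

```text
t: 4.3
ee_pos: [476.1, -199.0, 141.5]
orientation: [-1.81, -1.379, 0.72]
ft_force: [-0.2, 0.4, -1.1]
width: 87.7
4.3 [ 476.1 -199.   141.5] F [-0.2  0.4 -1.1] w 87.7 q [-0.5   0.29  2.32  2.    0.14  0.95]
shift cm [-0.03, 8.99, -0.03] rot [-0.003, 0.001, 0.001]
```

```bash
python3 -m jog '[[1,[0,2,0],[0,0,0]],[1,[0,4,0],[0,0,0]],[1,[0,4.7,0],[0,0,0]],[1,[0,5,0],[0,0,0]],[1,[0,5,0],[0,0,0]]]'
python3 - <<'E'
from goal import *
st(); P,Rt=frame(PSI,35); Rt=Rt@np.diag([-1,1,-1])
rel(H-(19)*P[:,2],Rt)
im=snap('scene'); save(im,'s2.png',(200,140,320,240),6)
im=snap('top'); save(im,'t2.png',(240,190,360,290),6)
E
```

```text
t: 4.8
ee_pos: [503.7, -206.4, 100.1]
orientation: [-1.809, -1.381, 0.723]
ft_force: [0.6, 0.3, 0.3]
width: 87.5
4.8 [ 503.7 -206.4  100.1] F [0.6 0.3 0.3] w 87.5 q [-0.48  0.42  2.27  2.48  0.2   0.48]
shift cm [-0.05, 3.95, -0.06] rot [-0.003, 0.004, 0.002]
```

View pics/s2.png

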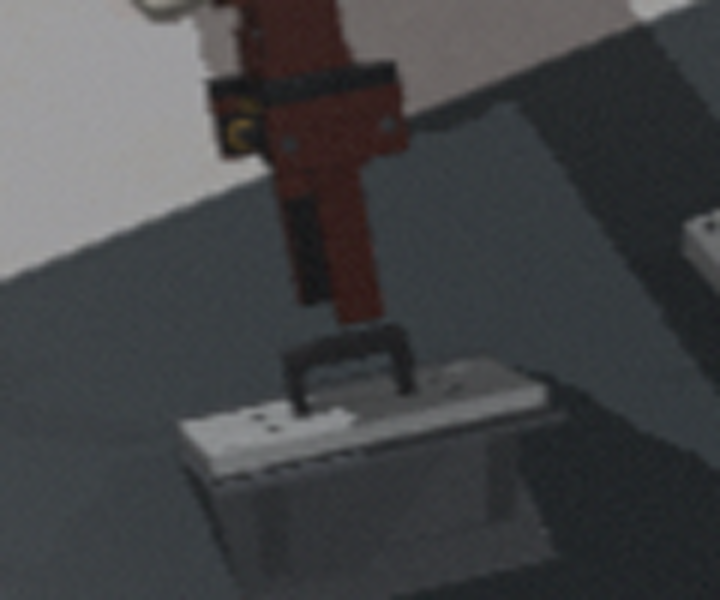

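View pics/t2.png

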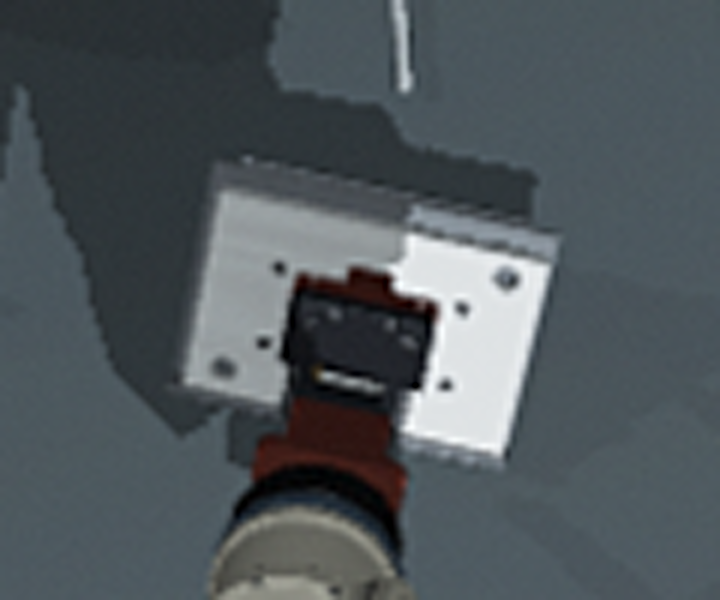

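Both views show the fingers straddling the bar (scene (360,320) vs bar (348,340); top: body centred at (360,330)), all joints in range. Last 4 cm, then close.

```bash
python3 -m jog '[[1,[0,1,0],[0,0,0]],[1,[0,2,0],[0,0,0]],[1,[0,3,0],[0,0,0]],[1,[-0.03,3.6,-0.05],[0,0,0]],[1,[-0.03,3.9,-0.05],[0,0,0]],[1,[-0.03,3.9,-0.05],[0,0,0]]]'
python3 - <<'E'
from goal import *
st(); P,Rt=frame(PSI,35); Rt=Rt@np.diag([-1,1,-1])
rel(H-(19)*P[:,2],Rt)
E
```

```text
t: 5.5
ee_pos: [525.7, -212.6, 68.5]
orientation: [-1.81, -1.38, 0.72]
ft_force: [0.5, 0.2, -0.3]
width: 87.9
5.5 [ 525.7 -212.6   68.5] F [ 0.5  0.2 -0.3] w 87.9 q [-0.47  0.52  2.23  2.64  0.24  0.32]
shift cm [-0.02, 0.06, 0.01] rot [-0.003, 0.002, 0.002]
```

```bash
python3 -m jog '[[0.4,[0,0,0],[0,0,0]],[0.3,[0,0,0],[0,0,0]],[0.25,[0,0,0],[0,0,0]],[0.22,[0,0,0],[0,0,0]],[0.2,[0,0,0],[0,0,0]],[0.18,[0,0,0],[0,0,0]]]'
python3 - <<'E'
from goal import *
st()
E
```

```text
t: 6.1
ee_pos: [525.7, -212.6, 68.5]
orientation: [-1.81, -1.38, 0.72]
ft_force: [0.4, -0.2, 0.2]
width: 43.1
6.1 [ 525.7 -212.6   68.5] F [ 0.4 -0.2  0.2] w 43.1 q [-0.47  0.52  2.23  2.64  0.24  0.32]
```

```bash
python3 -m jog '[[0.18,[0,0,0],[0,0,0]],[0.18,[0,0,0],[0,0,0]],[0.18,[0,0,0],[0,0,0]],[0,[0,0,0],[0,0,0]],[0,[0,0,0],[0,0,0]],[0,[0,0,0],[0,0,0]],[0,[0,0,0],[0,0,0]]]'
python3 - <<'E'
from goal import *
st()
im=snap('top'); save(im,'t3.png',(240,190,360,290),6)
E
```

```text
t: 6.8
ee_pos: [522.7, -211.7, 66.7]
orientation: [-1.805, -1.375, 0.723]
ft_force: [-6.8, 1.0, -1.5]
width: 13.9
6.8 [ 522.7 -211.7   66.7] F [-6.8  1.  -1.5] w 13.9 q [-0.47  0.52  2.24  2.64  0.24  0.32]
```

View pics/t3.png

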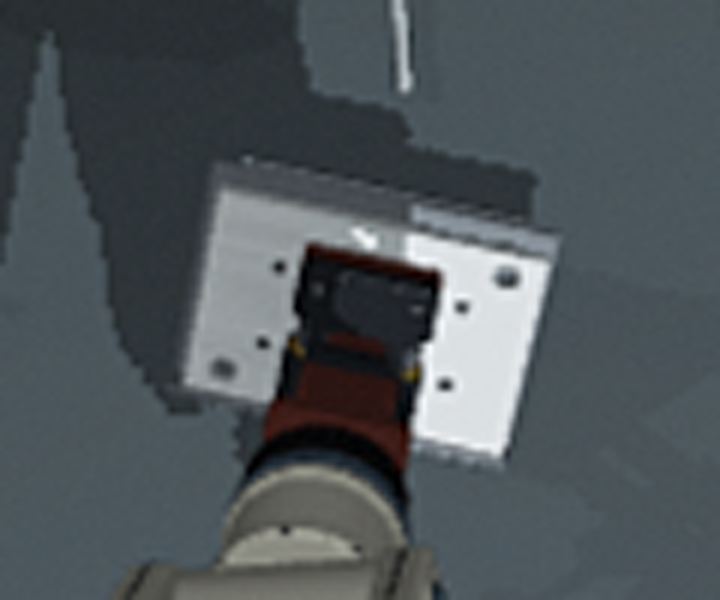

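Gripped: width 13.9 mm against the bar's 14, and the bar sits about 3 mm further downslope than I estimated. I'll lift square to the face.

```bash
python3 -m jog '[[0,[0,-0.5,0],[0,0,0]],[0,[0,-1,0],[0,0,0]],[0,[0,-2,0],[0,0,0]],[0,[0,-3,0],[0,0,0]],[0,[0,-4.5,0],[0,0,0]],[0,[0,-6,0],[0,0,0]],[0,[0,-7,0],[0,0,0]],[0,[0,-7,0],[0,0,0]]]'
python3 - <<'E'
from goal import *
st(); P,Rt=frame(PSI,35); Rt=Rt@np.diag([-1,1,-1])
o=ctrl.get_obs(); Rc=R.from_rotvec(o['orientation']).as_matrix(); print(Rc.round(3)); print('world up in tool',Rc.T[:,2].round(3)); rel([460,-190,330],Rt)
im=snap('scene'); save(im,'s4.png',(180,90,340,230),5)
E
```

```text
t: 7.65
ee_pos: [486.7, -202.0, 127.0]
orientation: [-1.811, -1.38, 0.72]
ft_force: [0.2, 0.1, -4.3]
width: 13.6
7.65 [ 486.7 -202.   127. ] F [ 0.2  0.1 -4.3] w 13.6 q [-0.49  0.34  2.3   2.22  0.16  0.73]
[[ 0.265  0.552 -0.791]
 [ 0.964 -0.152  0.217]
 [-0.    -0.82  -0.572]]
world up in tool [-0.    -0.82  -0.572]
shift cm [0.45, -18.3, -9.24] rot [-0.002, 0.002, 0.001]
```

View pics/s4.png

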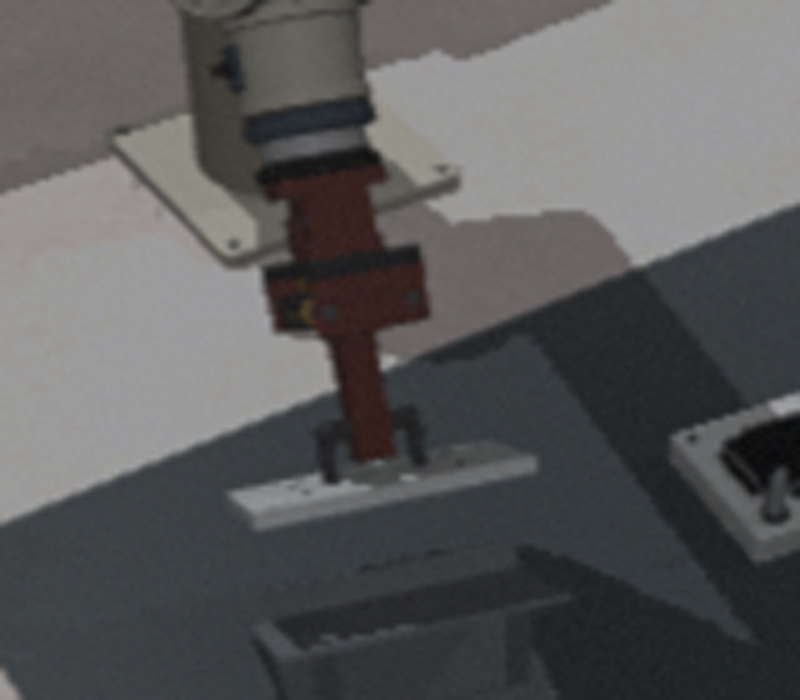

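The plate hangs square in the gripper near the bar's centre, clear of the stand, and the force shows -4.3 N. Now I raise it, level it and turn it in stages.

```bash
cat > wp.py <<'E'
import sys
from goal import *
x,y,z,yaw,tilt=map(float,sys.argv[1:6]); st()
_,Rt=frame(yaw,tilt); Rt=Rt@np.diag([-1,1,-1]); rel([x,y,z],Rt)
E
python3 wp.py 480 -180 270 0.1 15;python3 wp.py 480 -180 270 0.5 10
```

```text
7.7 [ 487.1 -202.2  126.6] F [-0.4 -0.6 -5.4] w 13.8 q [-0.49  0.34  2.3   2.23  0.16  0.73]
shift cm [1.95, -12.49, -7.16] rot [0.343, -0.336, -0.156]
7.7 [ 487.1 -202.2  126.6] F [-0.4 -0.6 -5.4] w 13.8 q [-0.49  0.34  2.3   2.23  0.16  0.73]
shift cm [1.95, -12.49, -7.16] rot [0.413, -0.716, -0.296]
```

```bash
python3 -m jog '[[0,[0.3,-2.5,-1.5],[0.05,-0.04,-0.02]],[0,[0.8,-5.5,-3],[0.12,-0.11,-0.05]],[0,[1.3,-8.5,-5],[0.2,-0.2,-0.09]],[0,[1.8,-11,-6.5],[0.27,-0.27,-0.12]],[0,[1.95,-12.5,-7.2],[0.34,-0.34,-0.16]],[0,[1.95,-12.5,-7.2],[0.36,-0.45,-0.2]],[0,[1.95,-12.5,-7.2],[0.39,-0.57,-0.25]],[0,[1.95,-12.5,-7.2],[0.41,-0.7,-0.296]]]'; python3 wp.py 500 -80 280 1.3 0
```

```text
t: 8.5
ee_pos: [478.0, -178.3, 267.9]
orientation: [-1.416, -1.659, 1.009]
ft_force: [3.1, 1.7, -5.1]
width: 13.9
8.5 [ 478.  -178.3  267.9] F [ 3.1  1.7 -5.1] w 13.9 q [-0.57  0.07  2.08  0.48  0.72  2.13]
shift cm [9.48, 0.73, -3.55] rot [0.416, -1.151, -0.231]
```

```bash
python3 -m jog '[[0,[1,0,-0.4],[0.05,-0.14,-0.03]],[0,[2.5,0.1,-0.8],[0.1,-0.28,-0.06]],[0,[4,0.2,-1.3],[0.15,-0.42,-0.09]],[0,[5.5,0.3,-1.8],[0.2,-0.56,-0.11]],[0,[7,0.4,-2.5],[0.25,-0.7,-0.14]],[0,[8.5,0.5,-3.2],[0.3,-0.84,-0.17]],[0,[9.5,0.7,-3.5],[0.36,-0.99,-0.2]],[0,[9.5,0.7,-3.5],[0.416,-1.14,-0.23]]]'; python3 wp.py 520 30 270 2.2 0
```

```text
t: 9.3
ee_pos: [502.2, -79.8, 281.1]
orientation: [-0.337, -2.071, 2.047]
ft_force: [1.1, -0.1, -4.7]
width: 13.7
9.3 [502.2 -79.8 281.1] F [ 1.1 -0.1 -4.7] w 13.7 q [-0.19  0.18  1.83  0.01  1.12  1.69]
shift cm [1.69, 1.24, -10.98] rot [0.007, -0.941, -0.017]
```

```bash
python3 -m jog '[[0,[0.2,0.2,-1.4],[0,-0.12,0]],[0,[0.4,0.4,-3],[0,-0.25,0]],[0,[0.7,0.6,-4.5],[0,-0.38,-0.01]],[0,[1,0.8,-6],[0,-0.52,-0.01]],[0,[1.3,1,-8],[0.007,-0.66,-0.01]],[0,[1.5,1.2,-9.5],[0.007,-0.8,-0.017]],[0,[1.7,1.2,-11],[0.007,-0.94,-0.017]],[0,[1.7,1.2,-11],[0.007,-0.94,-0.017]]]'; python3 wp.py 545.2 118.3 250 3.017 0
```

```text
t: 10.1
ee_pos: [520.6, 30.2, 270.0]
orientation: [-0.601, 1.864, -1.862]
ft_force: [0.1, -0.5, -4.6]
width: 13.9
10.1 [520.6  30.2 270. ] F [ 0.1 -0.5 -4.6] w 13.9 q [0.03 0.21 1.81 0.   1.11 0.98]
shift cm [-7.15, 2.02, -5.7] rot [-0.0, -0.821, -0.002]
```

```bash
python3 -m jog '[[0,[-1,0.2,-0.8],[0,-0.12,0]],[0,[-2,0.4,-1.6],[0,-0.24,0]],[0,[-3,0.7,-2.4],[0,-0.37,0]],[0,[-4.2,1,-3.3],[0,-0.5,0]],[0,[-5.5,1.5,-4.3],[0,-0.63,0]],[0,[-6.7,1.8,-5.2],[0,-0.76,0]],[0,[-7.15,2,-5.7],[0,-0.82,0]],[0,[-7.15,2,-5.7],[0,-0.82,0]]]'; python3 wp.py 545.2 118.3 180 3.017 0
```

```text
t: 10.9
ee_pos: [545.5, 116.6, 250.0]
orientation: [-1.143, 1.304, -1.306]
ft_force: [0.5, -0.5, -5.0]
width: 13.9
10.9 [545.5 116.6 250. ] F [ 0.5 -0.5 -5. ] w 13.9 q [ 0.19  0.29  1.76 -0.    1.09  0.32]
shift cm [-0.17, 7.0, -0.06] rot [-0.001, -0.007, 0.0]
```

Run:
```python
from h import *
im=snap('scene'); save(im,'s5.png',(290,60,410,180),6)
im=snap('top'); save(im,'t5.png',(110,190,250,290),5.5)
```

```text
(no output)
```

View pics/s5.png

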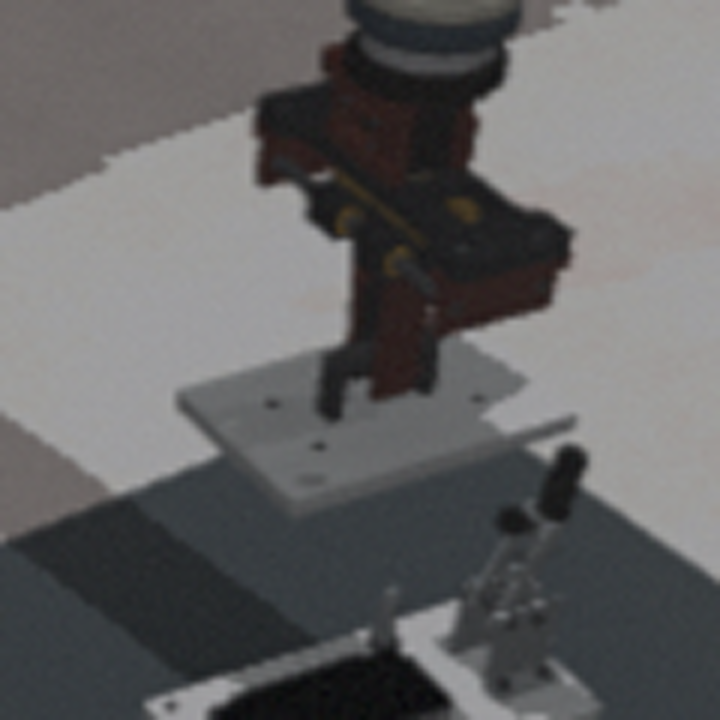

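View pics/t5.png

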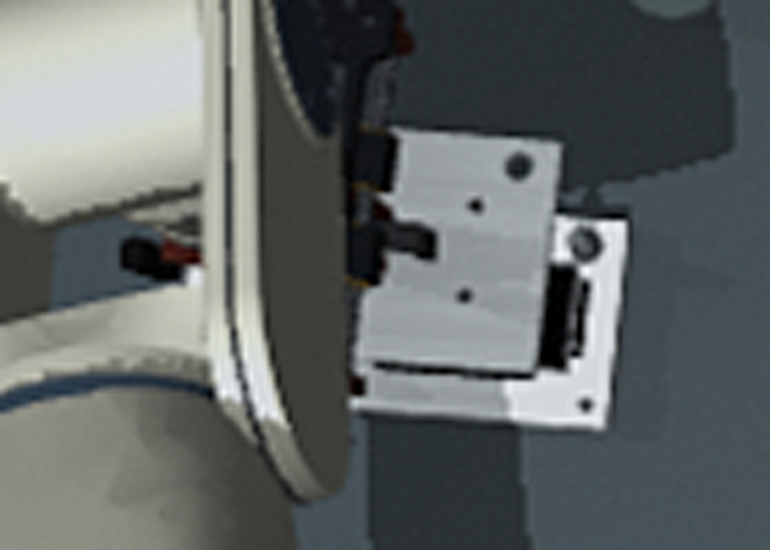

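Run:
```python
from fit import *
from goal import st
st()
t=ld('top'); s=ld('scene'); A=np.array
tp=lambda U,V:A(cr(t,(110,190),5.5,U,V)); sp=lambda U,V:A(cr(s,(290,60),6,U,V))
ot=[(t,A([56,-85,10.]),tp(560,143)),(t,A([-56,-85,10.]),tp(535,372)),(t,A([43,-66,10.]),tp(518,166))]
os_=[(s,A([56,-85,10.]),sp(294,494)),(s,A([-56,-85,10.]),sp(181,394)),(s,A([56,85,10.]),sp(576,417)),(s,A([43,-66,10.]),sp(312,480))]
def run(o,mk,x0):
    f=lambda x:np.concatenate([proj(im,mk(x,p))-q for im,p,q in o])
    r=least_squares(f,x0); print(r.x.round(3),f(r.x).reshape(-1,2).round(1).tolist()); return r.x
mk=lambda x,p:R.from_rotvec([0,0,x[2]]).apply(p)+A([x[0],x[1],229.])
mk6=lambda x,p:(R.from_rotvec([0,0,x[2]])*R.from_rotvec([x[4],x[5],0])).apply(p)+A([x[0],x[1],x[3]])
for o in(ot,os_,ot+os_): run(o,mk,[545,118,-.12])
run(ot+os_,mk6,[545,118,-.12,229,0,0])
run(os_,lambda x,p:mk6(list(x)+[0,0],p),[545,118,-.12,229])
W=cloud(t); q=W[216:254,180:205].reshape(-1,3); q=q[(q[:,2]>225)&(q[:,2]<250)]
c=q.mean(0); d=np.linalg.svd(q-c)[2][2]; print('top face',len(q),c.round(1),(d*np.sign(d[2])).round(4))
W=cloud(s); q=W[118:145,322:362].reshape(-1,3); q=q[(q[:,2]>225)&(q[:,2]<250)]
c=q.mean(0); d=np.linalg.svd(q-c)[2][2]; print('top face S',len(q),c.round(1),(d*np.sign(d[2])).round(4))
```

```text
11.0 [545.6 115.8 250.5] F [-0.1  0.8 -4.9] w 13.7 q [ 0.19  0.29  1.76 -0.    1.09  0.32]
[ 5.46938e+02  1.16845e+02 -1.18000e-01] [[-0.0, -0.1], [-0.0, 0.0], [0.0, 0.0]]
[ 5.45895e+02  1.17202e+02 -1.26000e-01] [[0.1, 1.4], [-0.6, -1.2], [0.3, -0.2], [0.2, -0.3]]
[ 5.46562e+02  1.16742e+02 -1.20000e-01] [[0.1, 0.1], [-0.0, 0.2], [0.1, 0.2], [0.3, 1.7], [-0.6, -1.0], [0.4, -0.1], [0.3, -0.0]]
[ 5.48092e+02  1.16129e+02 -1.31000e-01  2.27325e+02 -2.20000e-02
 -6.80000e-02] [[0.1, -0.1], [0.1, 0.4], [0.1, 0.0], [0.2, 0.6], [-0.6, -0.0], [0.5, 0.2], [0.3, -0.7]]
[ 5.29824e+02  1.33543e+02 -1.31000e-01  2.13315e+02] [[0.2, 1.2], [0.0, -1.1], [-0.4, 0.1], [0.2, -0.3]]
top face 858 [541.8  75.3 240.5] [-0.0225 -0.0076  0.9997]
top face S 714 [548.9  72.6 238.8] [-0.0043 -0.0329  0.9994]
```

Run:
```python
from h import *
def pl(q):
    for _ in range(4):
        c=q.mean(0); d=np.linalg.svd(q-c)[2][2]; d*=np.sign(d[2]); r=(q-c)@d; q=q[abs(r)<2.5*r.std()+.1]
    return len(q),c.round(1),d.round(4),r.std().round(2)
for n in('top','scene'):
    im=ld(n); W=cloud(im).reshape(-1,3)
    k=(abs(W[:,2])<12)&(W[:,0]>380)&(W[:,0]<700)&(W[:,1]>-150)&(W[:,1]<350); print(n,'table',pl(W[k]))
    k=(abs(W[:,2]-240)<9)&(W[:,0]>490)&(W[:,0]<602)&(W[:,1]>30)&(W[:,1]<200); print('plate',pl(W[k]))
o=ctrl.get_obs(); print((R.from_rotvec(o['orientation']).as_matrix()).round(4),o['moment'])
```

```text
top table (7948, array([523.7,   7.8,   2. ]), array([-1.2e-03, -1.0e-04,  1.0e+00]), np.float64(2.48))
plate (1147, array([540.6,  72.6, 240.5]), array([-0.0257, -0.0066,  0.9996]), np.float64(1.95))
scene table (6405, array([552.1,  64.8,   1. ]), array([-5.e-04,  1.e-04,  1.e+00]), np.float64(1.9))
plate (839, array([554.9, 104. , 239.7]), array([-0.0193, -0.008 ,  0.9998]), np.float64(1.42))
[[-1.329e-01  2.300e-03  9.911e-01]
 [-9.911e-01 -7.000e-04 -1.329e-01]
 [ 4.000e-04 -1.000e+00  2.400e-03]] [-0.09677444 -0.05992403  0.01811138]
```

Scene picture: the plate is level above the mould with its near corner at (294,494), clamp standing free at (560,470). Top picture: plate corner (560,143) and hole (518,166). The fits put it within about 2 mm of the mould, with yaw within 0.006. Depth from both cameras shows a tilt of about 0.02 rad, so I correct that while descending.

```bash
python3 -m jog '[[0,[-0.08,1.5,-0.14],[-0.01,0.003,-0.003]],[0,[-0.08,3.5,-0.14],[-0.02,0.006,-0.005]],[0,[-0.08,6,-0.14],[-0.02,0.006,-0.005]],[0,[-0.08,8.5,-0.14],[-0.02,0.006,-0.005]],[0,[-0.08,10.5,-0.14],[-0.02,0.006,-0.005]],[0,[-0.08,12,-0.14],[-0.02,0.006,-0.005]],[0,[-0.08,12,-0.14],[-0.02,0.006,-0.005]],[0,[-0.08,12,-0.14],[-0.02,0.006,-0.005]]]'
python3 - <<'E'
from h import *
from goal import st
st()
im=snap('scene'); save(im,'s6.png',(290,90,410,190),6)
im=snap('top'); save(im,'t6.png',(110,190,250,290),5.5)
def pl(q):
    for _ in range(4):
        c=q.mean(0); d=np.linalg.svd(q-c)[2][2]; d*=np.sign(d[2]); r=(q-c)@d; q=q[abs(r)<2.5*r.std()+.1]
    return len(q),c.round(1),d.round(4),r.std().round(2)
for n in('top','scene'):
    W=cloud(ld(n)).reshape(-1,3)
    k=(abs(W[:,2]-120)<9)&(W[:,0]>490)&(W[:,0]<602)&(W[:,1]>30)&(W[:,1]<200); print('plate',pl(W[k]))
E
```

```text
t: 11.8
ee_pos: [544.7, 116.6, 129.9]
orientation: [-1.158, 1.321, -1.305]
ft_force: [-0.1, -0.3, -4.9]
width: 13.7
11.8 [544.7 116.6 129.9] F [-0.1 -0.3 -4.9] w 13.7 q [0.19 0.46 1.83 0.   0.87 0.33]
plate (921, array([540.4,  71.6, 121.1]), array([-0.0071, -0.0111,  0.9999]), np.float64(2.28))
plate (802, array([554.9, 101.1, 119.4]), array([-5.0e-04, -7.8e-03,  1.0e+00]), np.float64(1.77))
```

View pics/s6.png

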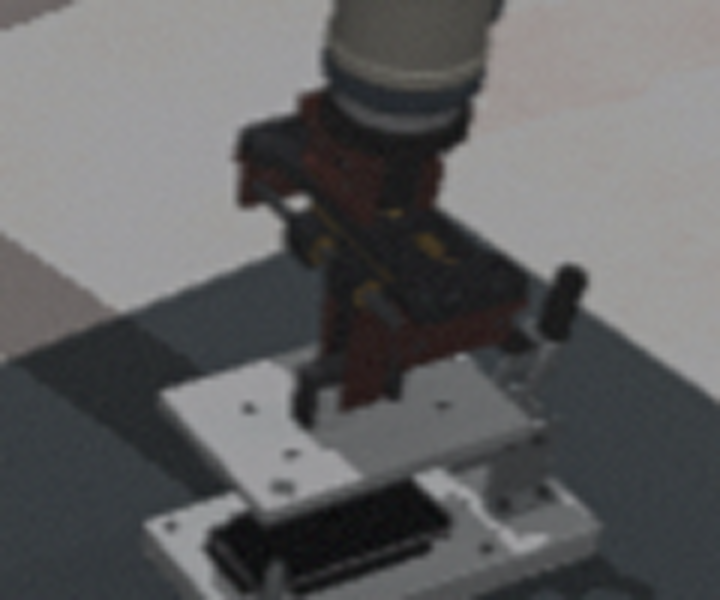

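View pics/t6.png

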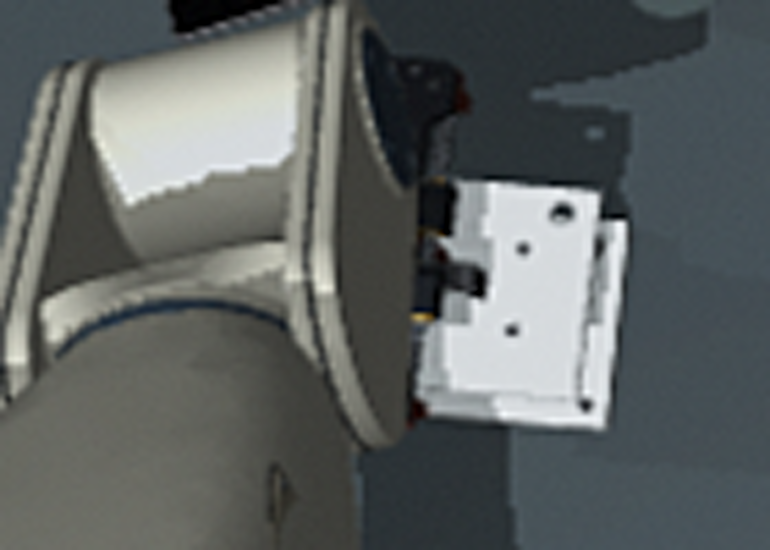

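Run:
```python
from fit import *
t=ld('top'); s=ld('scene'); A=np.array
def ray(im,u,v,z):
    a=pt(im,u,v,500.); b=pt(im,u,v,1000.); return a+(b-a)*(z-a[2])/(b[2]-a[2])
th=ray(t,*cr(t,(110,190),5.5,562,212),119); tc=ray(t,*cr(t,(110,190),5.5,600,190),119)
sh=ray(s,*cr(s,(290,90),6,283,487),119); 
sc=[ray(s,*cr(s,(290,90),6,*q),119) for q in((262,512),(161,395),(550,427))]
def loc(p,m): return R.from_rotvec([0,0,-m[2]]).apply(p-A([m[0],m[1],0])).round(1)
mt=(545.5,118.5,-.1226); ms=(544.6,117.6,-.1285)
print('top hole in mould',loc(th,mt),'corner',loc(tc,mt),'expect 43,-66 / 56,-85')
print('scene hole',loc(sh,ms),[loc(c,ms).tolist() for c in sc],'56,-85 / -56,-85 / 56,85')
# pin tip/base from the first top picture
print('pin b base t', loc(ray(t,*cr(t,(120,210),6,576,150),24),mt),'tip',loc(ray(t,*cr(t,(120,210),6,582,140),64),mt))
print('pin a t', loc(ray(t,*cr(t,(120,210),6,304,290),24),mt),loc(ray(t,*cr(t,(120,210),6,310,282),64),mt))
```

```text
top hole in mould [ 45. -67. 119.] corner [ 58.4 -86.1 119. ] expect 43,-66 / 56,-85
scene hole [ 43.3 -68.2 119. ] [[55.9, -88.8, 119.0], [-53.0, -86.4, 119.0], [63.2, 89.2, 119.0]] 56,-85 / -56,-85 / 56,85
pin b base t [ 41.7 -62.3  24. ] tip [ 40.7 -72.4  64. ]
pin a t [-41.8  71.6  24. ] [-41.4  57.4  64. ]
```

Corrected offset: about 1.2 mm each in x and y. I'll shift, trim the tilt and approach the pin tips, watching the force.

```bash
python3 -m jog '[[0,[-0.12,0.5,-0.12],[0,0,-0.008]],[0,[-0.12,1.5,-0.12],[0,0,-0.008]],[0,[-0.12,2.5,-0.12],[0,0,-0.008]],[0,[-0.12,3.3,-0.12],[0,0,-0.008]],[0,[-0.12,3.9,-0.12],[0,0,-0.008]],[0,[-0.12,4.2,-0.12],[0,0,-0.008]],[0,[-0.12,4.2,-0.12],[0,0,-0.008]]]'
python3 - <<'E'
from h import *
from goal import st
st()
im=snap('scene'); save(im,'s7.png',(300,120,400,195),8)
im=snap('top'); save(im,'t7.png',(160,200,240,280),8)
E
```

```text
t: 12.6
ee_pos: [543.2, 118.1, 88.3]
orientation: [-1.164, 1.317, -1.31]
ft_force: [0.1, -0.5, -4.6]
width: 13.7
12.6 [543.2 118.1  88.3] F [ 0.1 -0.5 -4.6] w 13.7 q [ 0.2   0.52  1.85 -0.01  0.79  0.34]
```

View pics/s7.png

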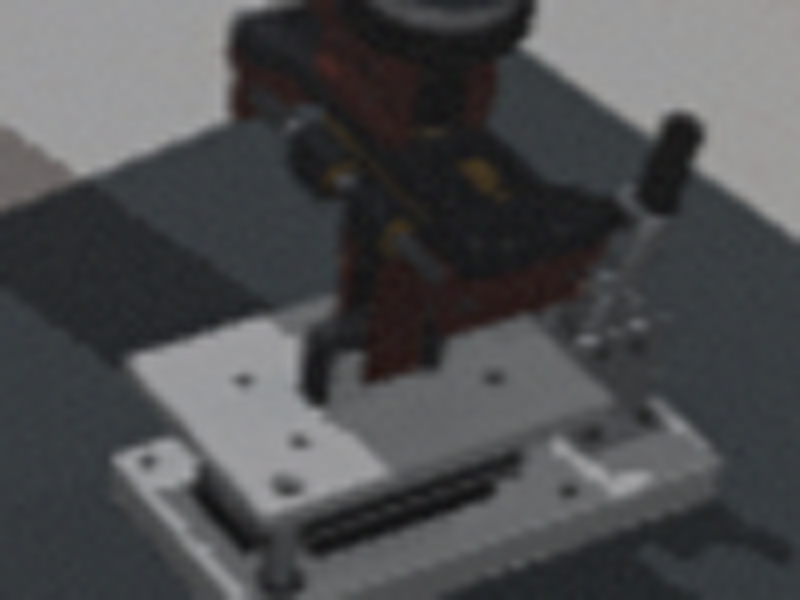

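View pics/t7.png

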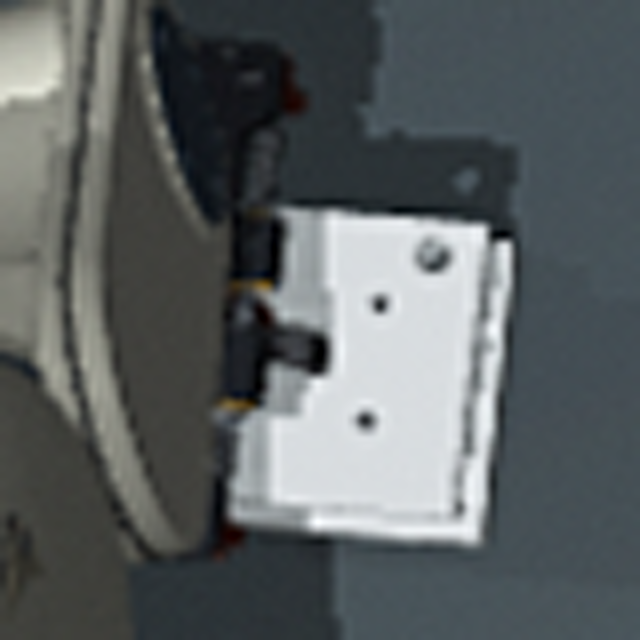

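Top view shows the pin's tip inside the hole at crop (434,260), near the hole centre (432,255) plus the expected parallax. I'll descend slowly.

```bash
python3 -m jog '[[0,[0,0.2,0],[0,0,0]],[0,[0,0.4,0],[0,0,0]],[0,[0,0.6,0],[0,0,0]],[0,[0,0.8,0],[0,0,0]],[0,[0,0.8,0],[0,0,0]]]'; python3 -c "
from goal import *
st()"
```

```text
t: 13.2
ee_pos: [543.1, 118.0, 80.6]
orientation: [-1.164, 1.316, -1.31]
ft_force: [0.3, 0.1, -5.3]
width: 14.0
13.2 [543.1 118.   80.6] F [ 0.3  0.1 -5.3] w 14.0 q [ 0.2   0.53  1.85 -0.01  0.77  0.34]
```

```bash
python3 -c "
from goal import *
o=ctrl.get_obs(); print(o['moment'].round(2)); rel(mw([0,0,57]),frame(MY+np.pi)[1]@np.diag([-1,1,-1]))"
```

```text
[-0.07 -0.04  0.01]
shift cm [-0.09, 2.36, 0.24] rot [0.017, -0.012, 0.013]
```

```bash
python3 -m jog '[[0,[0,0.15,0],[0,0,0]],[0,[0,0.3,0],[0,0,0]],[0,[0,0.4,0],[0,0,0]],[0,[0,0.4,0],[0,0,0]]]'; python3 -c "
from goal import *
st();o=ctrl.get_obs(); print(o['moment'].round(2))"
```

```text
t: 13.6
ee_pos: [543.2, 118.0, 76.8]
orientation: [-1.163, 1.316, -1.31]
ft_force: [0.1, 0.2, -4.7]
width: 13.7
13.6 [543.2 118.   76.8] F [ 0.1  0.2 -4.7] w 13.7 q [ 0.2   0.54  1.86 -0.01  0.77  0.34]
[ 0.03 -0.08 -0.01]
```

```bash
python3 -m jog '[[0,[0,0.15,0],[0,0,0]],[0,[0,0.3,0],[0,0,0]],[0,[0,0.4,0],[0,0,0]],[0,[0,0.4,0],[0,0,0]]]'; python3 -c "
from goal import *
st();o=ctrl.get_obs(); print(o['moment'].round(2))"
```

```text
t: 14.0
ee_pos: [543.4, 118.5, 73.0]
orientation: [-1.162, 1.316, -1.31]
ft_force: [-0.7, 4.3, -3.6]
width: 13.6
14.0 [543.4 118.5  73. ] F [-0.7  4.3 -3.6] w 13.6 q [ 0.2   0.55  1.86 -0.01  0.76  0.34]
[ 0.82 -0.04  0.09]
```

Slight contact: the pins push the plate towards +y (4 N). I follow with the command before going deeper.

```bash
python3 -m jog '[[0,[-0.07,0,0],[0,0,0]],[0,[-0.1,0,0],[0,0,0]],[0,[-0.1,0,0],[0,0,0]]]'; python3 -c "
from goal import *
st();o=ctrl.get_obs(); print(o['moment'].round(2))"
```

```text
t: 14.3
ee_pos: [543.4, 118.8, 72.8]
orientation: [-1.163, 1.316, -1.311]
ft_force: [1.1, 1.7, -5.1]
width: 13.9
14.3 [543.4 118.8  72.8] F [ 1.1  1.7 -5.1] w 13.9 q [ 0.2   0.55  1.86 -0.01  0.76  0.34]
[ 0.22 -0.23  0.07]
```

```bash
python3 -m jog '[[0,[-0.03,0.15,0.03],[0,0,0]],[0,[-0.05,0.3,0.04],[0,0,0]],[0,[-0.05,0.4,0.04],[0,0,0]],[0,[-0.05,0.4,0.04],[0,0,0]]]'; python3 -c "
from goal import *
st();o=ctrl.get_obs(); print(o['moment'].round(2))"
```

```text
t: 14.7
ee_pos: [543.5, 119.2, 68.6]
orientation: [-1.164, 1.316, -1.31]
ft_force: [-0.5, 0.6, -5.1]
width: 14.0
14.7 [543.5 119.2  68.6] F [-0.5  0.6 -5.1] w 14.0 q [ 0.2   0.55  1.86 -0.01  0.75  0.34]
[ 0.03 -0.07  0.07]
```

```bash
python3 -m jog '[[0,[0,0.15,0],[0,0,0]],[0,[0,0.3,0],[0,0,0]],[0,[0,0.45,0],[0,0,0]],[0,[0,0.5,0],[0,0,0]],[0,[0,0.5,0],[0,0,0]]]'; python3 -c "
from goal import *
st();o=ctrl.get_obs(); print(o['moment'].round(2))"
```

```text
t: 15.2
ee_pos: [543.6, 119.3, 63.8]
orientation: [-1.163, 1.316, -1.31]
ft_force: [-0.2, 0.7, -4.8]
width: 13.9
15.2 [543.6 119.3  63.8] F [-0.2  0.7 -4.8] w 13.9 q [ 0.2   0.56  1.86 -0.01  0.74  0.34]
[-0.02  0.01 -0.02]
```

```bash
python3 -m jog '[[0,[0,0.1,0],[0,0,0]],[0,[0,0.2,0],[0,0,0]],[0,[0,0.3,0],[0,0,0]],[0,[0,0.4,0],[0,0,0]],[0,[0,0.45,0],[0,0,0]],[0,[0,0.45,0],[0,0,0]]]'; python3 -c "
from goal import *
st();o=ctrl.get_obs(); print(o['moment'].round(2))"
```

```text
t: 15.8
ee_pos: [543.6, 119.3, 59.3]
orientation: [-1.163, 1.316, -1.31]
ft_force: [-0.5, -0.5, -4.4]
width: 13.5
15.8 [543.6 119.3  59.3] F [-0.5 -0.5 -4.4] w 13.5 q [ 0.2   0.57  1.86 -0.01  0.73  0.34]
[ 0.04 -0.02 -0.03]
```

```bash
python3 -m jog '[[0,[0,0.05,0],[0,0,0]],[0,[0,0.1,0],[0,0,0]],[0,[0,0.15,0],[0,0,0]],[0,[0,0.15,0],[0,0,0]]]'; python3 -c "
from goal import *
st();o=ctrl.get_obs(); print(o['moment'].round(2))"
```

```text
t: 16.2
ee_pos: [543.6, 119.3, 57.9]
orientation: [-1.163, 1.316, -1.31]
ft_force: [-0.9, -0.2, -4.3]
width: 13.7
16.2 [543.6 119.3  57.9] F [-0.9 -0.2 -4.3] w 13.7 q [ 0.2   0.57  1.86 -0.01  0.73  0.34]
[-0.01  0.03  0.05]
```

```bash
python3 -m jog '[[0,[0,0.05,0],[0,0,0]],[0,[0,0.1,0],[0,0,0]],[0,[0,0.15,0],[0,0,0]],[0,[0,0.15,0],[0,0,0]]]'; python3 -c "
from goal import *
st();o=ctrl.get_obs(); print(o['moment'].round(2))"
```

```text
t: 16.6
ee_pos: [543.5, 119.2, 56.4]
orientation: [-1.163, 1.316, -1.31]
ft_force: [-0.1, 0.6, -4.7]
width: 13.7
16.6 [543.5 119.2  56.4] F [-0.1  0.6 -4.7] w 13.7 q [ 0.2   0.58  1.86 -0.01  0.73  0.34]
[ 0.02 -0.04 -0.01]
```

```bash
python3 -m jog '[[0,[0,0.05,0],[0,0,0]],[0,[0,0.1,0],[0,0,0]],[0,[0,0.1,0],[0,0,0]]]'; python3 -c "
from goal import *
st();o=ctrl.get_obs(); print(o['moment'].round(2))"; python3 -m jog '[[0,[0,0.05,0],[0,0,0]],[0,[0,0.05,0],[0,0,0]]]'; python3 -c "
from goal import *
st();o=ctrl.get_obs(); print(o['moment'].round(2))"
```

```text
t: 16.9
ee_pos: [543.7, 119.2, 56.2]
orientation: [-1.163, 1.316, -1.311]
ft_force: [-3.6, -1.4, 4.4]
width: 13.7
16.9 [543.7 119.2  56.2] F [-3.6 -1.4  4.4] w 13.7 q [ 0.2   0.58  1.86 -0.01  0.73  0.34]
[-0.15  0.46  0.04]
t: 17.1
ee_pos: [543.7, 119.2, 56.2]
orientation: [-1.163, 1.316, -1.311]
ft_force: [-4.4, -2.6, 11.4]
width: 14.0
17.1 [543.7 119.2  56.2] F [-4.4 -2.6 11.4] w 14.0 q [ 0.2   0.58  1.86 -0.01  0.73  0.34]
[-0.19  0.79  0.01]
```

Contact at TCP z 56.2 (expected home 57), force now upward. I relieve the push and open gently.

```bash
python3 -m jog '[[0,[0,-0.08,0],[0,0,0]],[0,[0,-0.08,0],[0,0,0]],[0.2,[0,-0.08,0],[0,0,0]],[0.3,[0,-0.08,0],[0,0,0]],[0.4,[0,-0.08,0],[0,0,0]],[0.5,[0,-0.08,0],[0,0,0]],[0.5,[0,-0.08,0],[0,0,0]],[0.5,[0,-0.08,0],[0,0,0]]]'; python3 -c "
from goal import *
st();o=ctrl.get_obs(); print(o['moment'].round(2))"
```

```text
t: 17.9
ee_pos: [543.5, 119.3, 55.7]
orientation: [-1.163, 1.316, -1.31]
ft_force: [-0.2, 0.3, -0.4]
width: 43.4
17.9 [543.5 119.3  55.7] F [-0.2  0.3 -0.4] w 43.4 q [ 0.2   0.58  1.86 -0.01  0.73  0.34]
[-0.01 -0.07 -0.01]
```

```bash
python3 -m jog '[[0.5,[0,-2,0],[0,0,0]],[0.5,[0,-5,0],[0,0,0]],[0.5,[0,-8,0],[0,0,0]],[0.3,[0,-12,0],[0,0,0]],[0,[0,-16,0],[0,0,0]],[0,[0,-20,0],[0,0,0]],[0,[0,-20,0],[0,0,0]]]'
python3 - <<'E'
from h import *
from goal import st
st()
im=snap('scene'); save(im,'s8.png',(300,120,400,195),8)
im=snap('top'); save(im,'t8.png',(120,200,240,290),6)
def pl(q):
    for _ in range(4):
        c=q.mean(0); d=np.linalg.svd(q-c)[2][2]; d*=np.sign(d[2]); r=(q-c)@d; q=q[abs(r)<2.5*r.std()+.1]
    return len(q),c.round(1),d.round(4),r.std().round(2)
for n in('top','scene'):
    W=cloud(ld(n)).reshape(-1,3)
    k=(abs(W[:,2]-46)<7)&(W[:,0]>490)&(W[:,0]<602)&(W[:,1]>30)&(W[:,1]<200); print('plate',pl(W[k]))
E
```

```text
t: 18.6
ee_pos: [550.3, 122.2, 261.5]
orientation: [-1.154, 1.31, -1.313]
ft_force: [0.0, 0.1, 0.4]
width: 15.2
18.6 [550.3 122.2 261.5] F [0.  0.1 0.4] w 15.2 q [ 0.2   0.29  1.73 -0.01  1.13  0.34]
plate (1483, array([543.7, 107.1,  47. ]), array([-0.0019, -0.0037,  1.    ]), np.float64(2.46))
plate (877, array([550.9, 110.4,  46. ]), array([-2.0e-04, -2.4e-03,  1.0e+00]), np.float64(1.89))
```

View pics/s8.png

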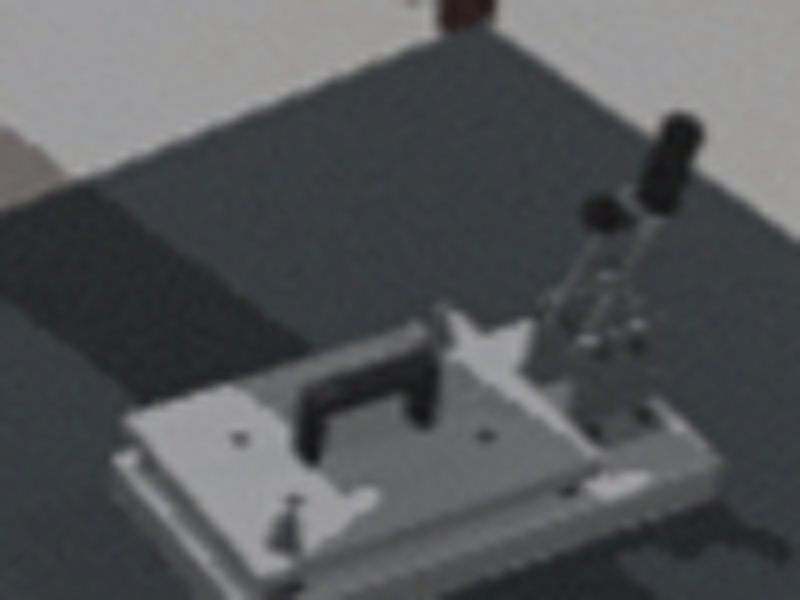

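View pics/t8.png

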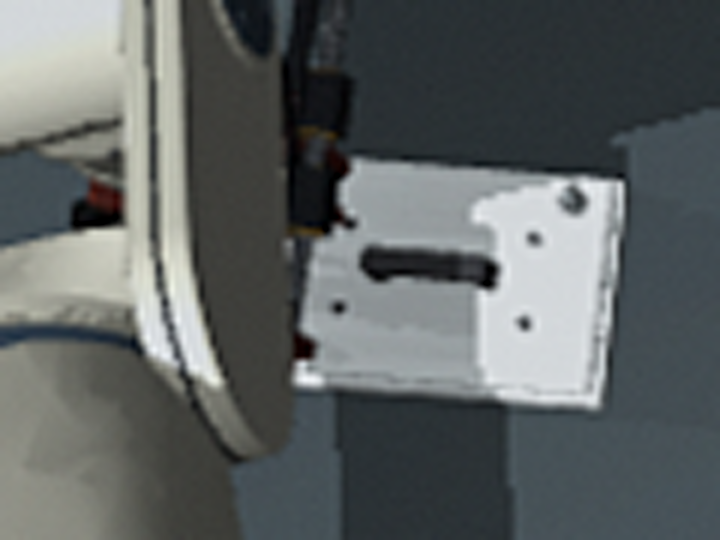

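Plate home: its top face measures 46–47 mm (expected 46) and is level within 0.004 rad. The pin stands out of its hole at scene (287,525), the handle bow is at (370,395), and the clamp is still up at (670,165). Next is the clamp, pushing with closed fingers from the nest side above the arm tip.

```bash
cat > cl.py <<'E'
import sys
from goal import *
M[:]=[544.7,119.,0]
def shift(ym,z,xm=0.):
    o=ctrl.get_obs(); Rc=R.from_rotvec(o['orientation']).as_matrix(); return (Rc.T@(mw([xm,ym,z])-o['ee_pos'])/10).round(2).tolist()
def tcp(phi,rho,h=10):
    c=np.array([124,66])+rho*np.array([np.cos(phi),np.sin(phi)])+7*np.array([-np.sin(phi),np.cos(phi)]); return c[0]-h,c[1]
def me():
    o=ctrl.get_obs(); print('mould xyz of TCP',R.from_rotvec([0,0,-MY]).apply(o['ee_pos']-M).round(1))
E
python3 - <<'E'
from cl import *
me(); print(shift(106,258),shift(106,150))
W=cloud(ld('scene'))[125:165,360:395].reshape(-1,3); l=R.from_rotvec([0,0,-MY]).apply(W-M); l=l[(l[:,2]>100)&(abs(l[:,0])<25)&(l[:,1]>80)&(l[:,1]<160)]
for lo in range(100,175,8):
    q=l[(l[:,2]>=lo)&(l[:,2]<lo+8)]; 
    if len(q): print(lo,len(q),q.min(0).round(),q.max(0).round())
E
```

```text
mould xyz of TCP [  2.3   2.9 256.5]
[-10.31, -0.28, -0.36] [-10.45, 10.52, -0.21]
100 15 [-14. 109. 101.] [ 16. 124. 107.]
108 13 [-10. 114. 108.] [ 13. 130. 115.]
116 16 [-11. 103. 116.] [ 13. 137. 124.]
124 35 [-16. 101. 124.] [ 14. 137. 132.]
132 20 [ -6. 101. 133.] [  9. 141. 140.]
140 11 [-10. 129. 141.] [ 11. 136. 148.]
148 13 [ -4. 130. 148.] [ 10. 142. 156.]
156 15 [ -6. 130. 157.] [  9. 147. 164.]
164 8 [ -3. 132. 165.] [  5. 144. 169.]
```

```bash
python3 -m jog '[[0,[-4,0,-0.2],[0,0,0]],[0,[-8,-0.2,-0.3],[0,0,0]],[0,[-10.3,-0.3,-0.3],[0,0,0]],[0,[-10.3,-0.3,-0.3],[0,0,0]],[0,[-10.3,3.5,-0.3],[0,0,0]],[0,[-10.4,7,-0.2],[0,0,0]],[0,[-10.4,10,-0.2],[0,0,0]],[0,[-10.4,10.3,-0.2],[0,0,0]]]'
python3 - <<'E'
from cl import *
st(); me()
im=snap('scene'); save(im,'s9.png',(320,90,420,165),8)
E
```

```text
t: 19.5
ee_pos: [553.7, 221.3, 146.2]
orientation: [-1.173, 1.321, -1.31]
ft_force: [0.0, 0.5, -0.7]
width: 0.6
19.5 [553.7 221.3 146.2] F [ 0.   0.5 -0.7] w 0.6 q [ 0.36  0.49  1.73 -0.01  0.96  0.5 ]
mould xyz of TCP [ -3.8 102.6 146.2]
```

View pics/s9.png

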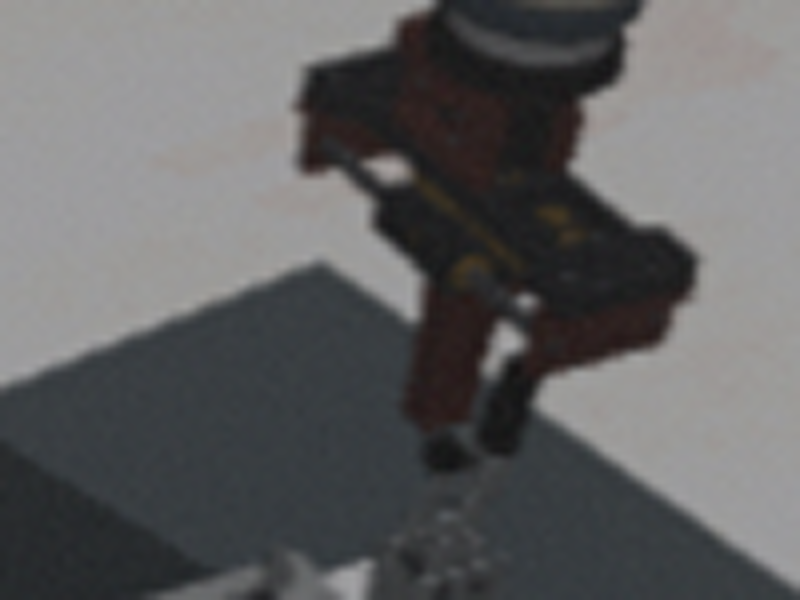

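The fingers hang just above the arm tip (445,450) and nest-side of the grip (505,405), with no contact. Now I compute the arc.

Run:
```python
from cl import *
print('start',shift(106,151))
for i,phi in enumerate(np.arange(1.42,-.01,-.1)):
    y,z=tcp(phi,83); print(round(phi,2),round(y,1),round(z,1),shift(y,z))
```

```text
start [-0.26, -0.3, 0.25]
1.42 119.5 149.1 [-1.61, -0.13, 0.23]
1.32 127.8 148.1 [-2.44, -0.05, 0.23]
1.22 135.9 146.4 [-3.26, 0.12, 0.22]
1.12 143.9 143.8 [-4.05, 0.36, 0.21]
1.02 151.5 140.4 [-4.82, 0.69, 0.21]
0.92 158.7 136.3 [-5.55, 1.09, 0.21]
0.82 165.5 131.5 [-6.24, 1.56, 0.21]
0.72 171.8 126.0 [-6.88, 2.09, 0.22]
0.62 177.5 119.9 [-7.46, 2.69, 0.22]
0.52 182.6 113.3 [-7.97, 3.34, 0.23]
0.42 186.9 106.2 [-8.42, 4.04, 0.24]
0.32 190.6 98.8 [-8.8, 4.78, 0.25]
0.22 193.5 90.9 [-9.1, 5.56, 0.27]
0.12 195.6 82.9 [-9.33, 6.36, 0.28]
0.02 196.8 74.7 [-9.47, 7.18, 0.3]
```

```bash
python3 -m jog '[[0,[-0.3,-0.35,0.25],[0,0,0]],[0,[-0.9,-0.3,0.25],[0,0,0]],[0,[-1.6,-0.2,0.25],[0,0,0]],[0,[-2,-0.1,0.25],[0,0,0]],[0,[-2.4,-0.05,0.25],[0,0,0]],[0,[-2.8,0.05,0.25],[0,0,0]],[0,[-3.25,0.12,0.25],[0,0,0]],[0,[-3.25,0.12,0.25],[0,0,0]]]'
python3 - <<'E'
from cl import *
st(); me()
im=snap('scene'); save(im,'s10.png',(320,90,420,165),8)
for phi in np.arange(1.22,.41,-.1):
    y,z=tcp(phi,83); print(round(phi,2),shift(y,z))
E
```

```text
t: 20.35
ee_pos: [565.0, 256.0, 150.5]
orientation: [-1.162, 1.314, -1.311]
ft_force: [0.8, -1.9, 3.6]
width: 0.5
20.35 [565.  256.  150.5] F [ 0.8 -1.9  3.6] w 0.5 q [ 0.41  0.51  1.68 -0.    0.97  0.55]
mould xyz of TCP [  3.2 138.5 150.5]
1.22 [0.24, 0.41, -0.29]
1.12 [-0.55, 0.66, -0.29]
1.02 [-1.32, 0.99, -0.3]
0.92 [-2.05, 1.39, -0.3]
0.82 [-2.73, 1.86, -0.3]
0.72 [-3.37, 2.4, -0.3]
0.62 [-3.95, 3.0, -0.3]
0.52 [-4.46, 3.65, -0.3]
0.42 [-4.91, 4.36, -0.29]
```

View pics/s10.png

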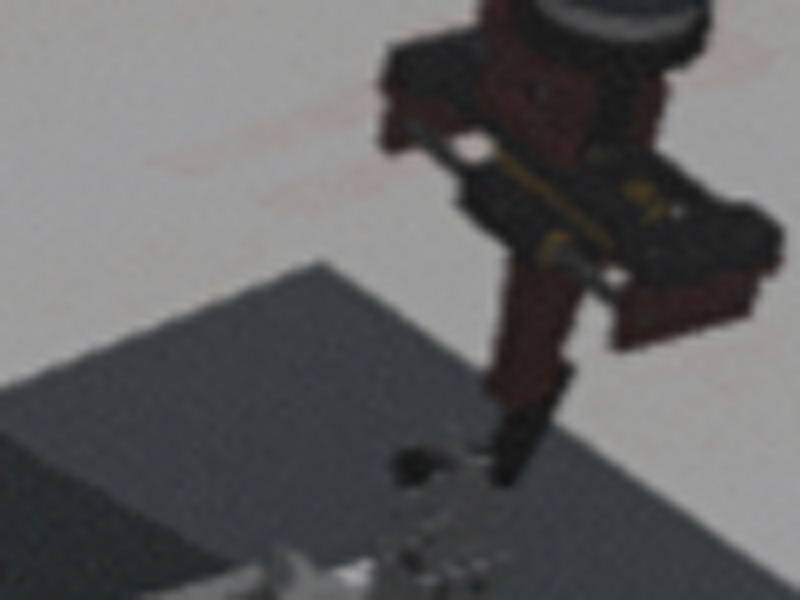

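The handle swings (grip now leaning at (525,440), arm tip moved to (410,460)), with low force. I continue the arc.

```bash
python3 -m jog '[[0,[-0.3,0.4,-0.1],[0,0,0]],[0,[-0.8,0.7,-0.2],[0,0,0]],[0,[-1.3,1,-0.25],[0,0,0]],[0,[-1.7,1.2,-0.25],[0,0,0]],[0,[-2.05,1.4,-0.25],[0,0,0]],[0,[-2.4,1.62,-0.25],[0,0,0]],[0,[-2.73,1.86,-0.25],[0,0,0]],[0,[-3.05,2.12,-0.25],[0,0,0]]]'
python3 - <<'E'
from cl import *
st(); me()
for phi in np.arange(.82,-.1,-.1):
    y,z=tcp(phi,82); print(round(phi,2),shift(y,z))
E
```

```text
t: 21.2
ee_pos: [566.4, 286.2, 128.6]
orientation: [-1.161, 1.315, -1.311]
ft_force: [2.9, -2.8, 4.8]
width: 0.4
21.2 [566.4 286.2 128.6] F [ 2.9 -2.8  4.8] w 0.4 q [ 0.45  0.56  1.65 -0.    0.95  0.59]
mould xyz of TCP [  0.8 168.6 128.6]
0.82 [0.38, -0.2, -0.08]
0.72 [-0.25, 0.33, -0.08]
0.62 [-0.82, 0.92, -0.07]
0.52 [-1.33, 1.57, -0.07]
0.42 [-1.77, 2.26, -0.07]
0.32 [-2.14, 2.99, -0.06]
0.22 [-2.44, 3.76, -0.05]
0.12 [-2.66, 4.56, -0.04]
0.02 [-2.79, 5.37, -0.03]
-0.08 [-2.85, 6.19, -0.02]
```

```bash
python3 -m jog '[[0,[-0.25,0.33,0],[0,0,0]],[0,[-0.55,0.62,-0.05],[0,0,0]],[0,[-0.82,0.92,-0.07],[0,0,0]],[0,[-1.08,1.25,-0.07],[0,0,0]],[0,[-1.33,1.57,-0.07],[0,0,0]],[0,[-1.55,1.9,-0.07],[0,0,0]],[0,[-1.77,2.26,-0.07],[0,0,0]],[0,[-1.95,2.6,-0.07],[0,0,0]]]'
python3 - <<'E'
from cl import *
st(); me()
for phi in np.arange(.42,-.1,-.05):
    y,z=tcp(phi,82); print(round(phi,2),shift(y,z))
E
```

```text
t: 22.0
ee_pos: [568.2, 305.6, 102.4]
orientation: [-1.16, 1.315, -1.31]
ft_force: [3.3, -0.0, 4.7]
width: 0.1
22.0 [568.2 305.6 102.4] F [ 3.3 -0.   4.7] w 0.1 q [ 0.48  0.61  1.64 -0.    0.91  0.61]
mould xyz of TCP [  0.2 188.1 102.4]
0.42 [0.21, -0.34, -0.02]
0.37 [0.02, 0.02, -0.02]
0.32 [-0.16, 0.39, -0.01]
0.27 [-0.31, 0.77, -0.01]
0.22 [-0.45, 1.16, -0.01]
0.17 [-0.57, 1.55, -0.0]
0.12 [-0.67, 1.95, 0.0]
0.07 [-0.75, 2.36, 0.01]
0.02 [-0.8, 2.77, 0.01]
-0.03 [-0.84, 3.18, 0.02]
-0.08 [-0.86, 3.59, 0.02]
```

```bash
python3 -m jog '[[0,[-0.16,0.39,0],[0,0,0]],[0,[-0.31,0.77,0],[0,0,0]],[0,[-0.45,1.16,0],[0,0,0]],[0,[-0.57,1.55,0],[0,0,0]],[0,[-0.67,1.95,0],[0,0,0]],[0,[-0.72,2.2,0],[0,0,0]],[0,[-0.75,2.36,0],[0,0,0]],[0,[-0.75,2.36,0],[0,0,0]]]'
python3 - <<'E'
from cl import *
st(); me()
for phi in (.07,.02,0,-.03):
    y,z=tcp(phi,82); print(round(phi,2),shift(y,z))
im=snap('scene'); save(im,'s11.png',(320,90,420,190),7)
E
```

```text
t: 22.8
ee_pos: [567.5, 312.4, 78.0]
orientation: [-1.163, 1.316, -1.31]
ft_force: [1.8, 1.7, 4.0]
width: 0.5
22.8 [567.5 312.4  78. ] F [1.8 1.7 4. ] w 0.5 q [ 0.49  0.64  1.64 -0.    0.88  0.62]
mould xyz of TCP [ -1.4 194.7  78. ]
0.07 [-0.06, -0.07, 0.13]
0.02 [-0.12, 0.33, 0.14]
0 [-0.14, 0.5, 0.14]
-0.03 [-0.16, 0.74, 0.15]
```

View pics/s11.png

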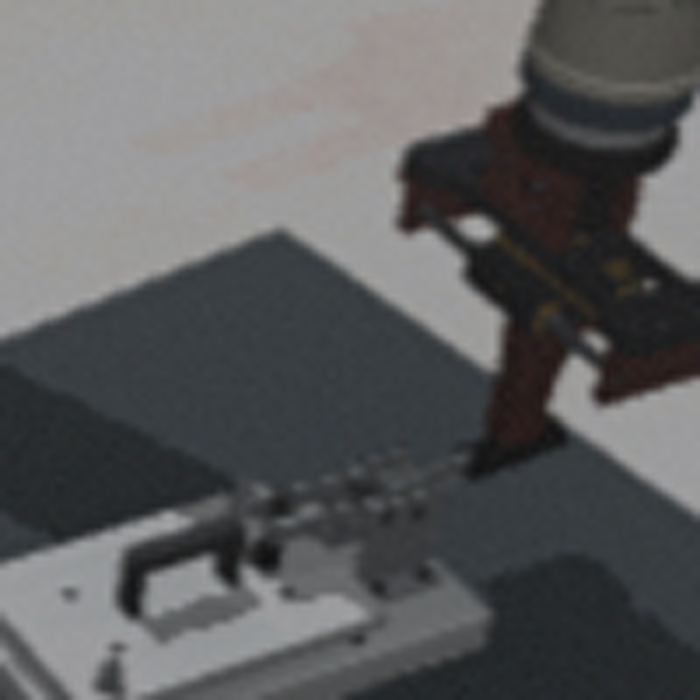

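The arm foot is on the plate near (262,555), and the handle is nearly level under the fingers (520,440). Last few millimetres, watching the force.

```bash
python3 -m jog '[[0,[-0.05,0.15,0.05],[0,0,0]],[0,[-0.08,0.3,0.1],[0,0,0]],[0,[-0.1,0.45,0.1],[0,0,0]],[0,[-0.1,0.5,0.1],[0,0,0]],[0,[-0.1,0.5,0.1],[0,0,0]]]'; python3 -c "
from cl import *
st();me()"
```

```text
t: 23.35
ee_pos: [567.6, 312.8, 73.4]
orientation: [-1.165, 1.317, -1.31]
ft_force: [-2.3, 0.4, 8.6]
width: 0.8
23.35 [567.6 312.8  73.4] F [-2.3  0.4  8.6] w 0.8 q [ 0.49  0.65  1.64 -0.    0.88  0.62]
mould xyz of TCP [ -1.4 195.1  73.4]
```

```bash
python3 -m jog '[[0,[0,0.1,0],[0,0,0]],[0,[0,0.2,0],[0,0,0]],[0,[0,0.2,0],[0,0,0]]]'; python3 -c "
from cl import *
st();me()"
```

```text
t: 23.65
ee_pos: [567.7, 312.8, 73.1]
orientation: [-1.165, 1.317, -1.31]
ft_force: [-6.2, -0.6, 21.7]
width: 0.1
23.65 [567.7 312.8  73.1] F [-6.2 -0.6 21.7] w 0.1 q [ 0.49  0.65  1.64 -0.    0.87  0.62]
mould xyz of TCP [ -1.3 195.2  73.1]
```

It's at the stop: z 73.1 against 73 for level, and the force rises steeply. One more slight push, then retreat straight up and look.

```bash
python3 -m jog '[[0,[0,0.06,0],[0,0,0]],[0,[0,0.06,0],[0,0,0]],[0,[0,-0.1,0],[0,0,0]],[0,[0,-1,0],[0,0,0]],[0,[0,-4,0],[0,0,0]],[0,[0,-8,0],[0,0,0]],[0,[0,-12,0],[0,0,0]],[0,[0,-16,0],[0,0,0]]]'; python3 -m jog '[[0,[0,-4,-5],[0,0,0]],[0,[0,-8,-10],[0,0,0]],[0,[0,-8,-14],[0,0,0]],[0,[0,-8,-18],[0,0,0]],[0,[0,-8,-20],[0,0,0]],[0,[0,-8,-20],[0,0,0]]]'
python3 - <<'E'
from cl import *
st()
im=snap('scene'); save(im,'s12.png',(290,100,410,190),6.5); save(im,'s12f.png',s=1.4)
im=snap('top'); save(im,'t12.png',s=1.4)
for n in('scene','top'):
    l=R.from_rotvec([0,0,-MY]).apply(cloud(ld(n)).reshape(-1,3)-M); 
    for a in(170,180,190,200,210,218):
        q=l[(abs(l[:,0])<7)&(l[:,1]>a)&(l[:,1]<a+8)&(l[:,2]>40)&(l[:,2]<120)]; print(n,a,len(q),np.median(q[:,2]).round(1) if len(q) else None)
    q=l[(abs(l[:,0])<52)&(abs(l[:,1])<80)&(abs(l[:,2]-46)<7)]; c=q.mean(0); d=np.linalg.svd(q-c)[2][2]; print('plate',c.round(1),(d*np.sign(d[2])).round(4))
E
```

```text
t: 24.45
ee_pos: [570.0, 313.8, 231.5]
orientation: [-1.167, 1.318, -1.31]
ft_force: [0.7, 0.4, 0.3]
width: 0.1
t: 25.05
ee_pos: [371.3, 342.1, 314.0]
orientation: [-1.168, 1.315, -1.309]
ft_force: [0.2, 0.7, -0.2]
width: 0.3
25.05 [371.3 342.1 314. ] F [ 0.2  0.7 -0.2] w 0.3 q [0.72 0.15 1.78 0.   1.23 0.85]
scene 170 9 72.6
scene 180 8 72.2
scene 190 5 72.5
scene 200 6 71.4
scene 210 3 72.4
scene 218 3 72.0
plate [ 6.8 -8.  46.2] [ 0.0037 -0.004   1.    ]
top 170 14 73.7
top 180 13 74.1
top 190 11 73.5
top 200 12 75.3
top 210 12 73.9
top 218 11 71.8
plate [-1.  -3.4 46.9] [-5.2e-03  1.0e-04  1.0e+00]
```

View pics/s12.png

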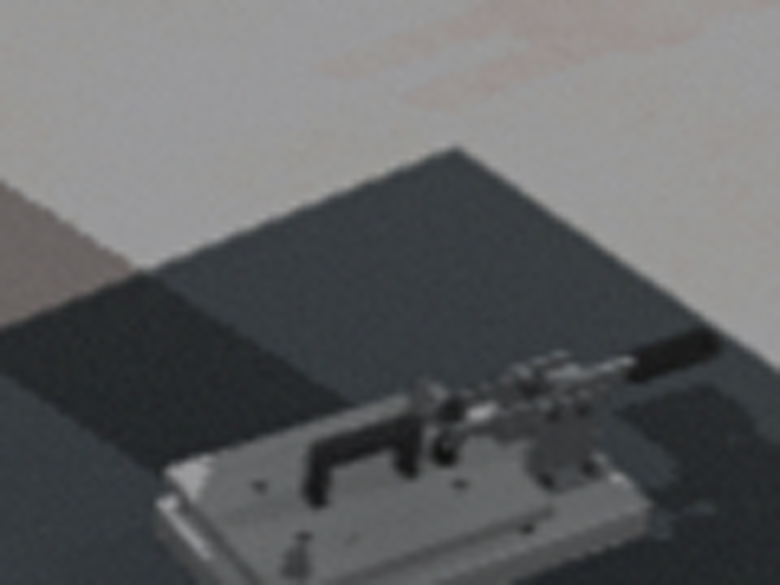

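View pics/s12f.png

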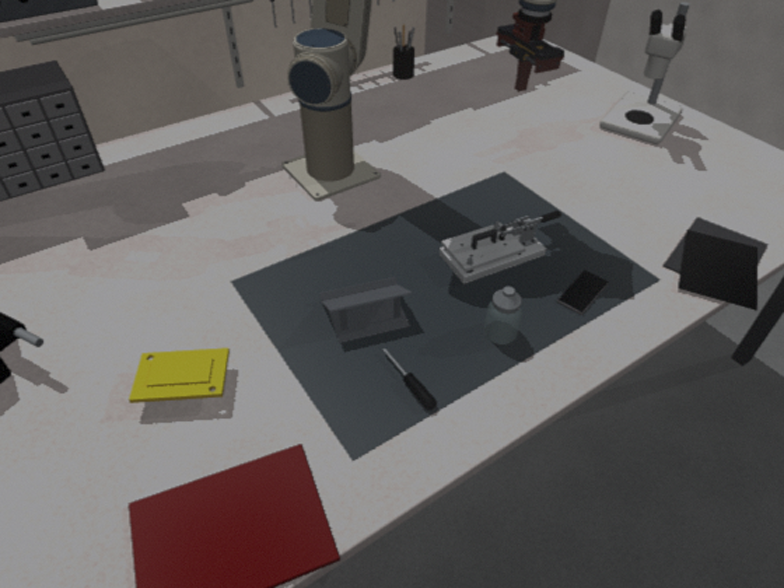

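View pics/t12.png

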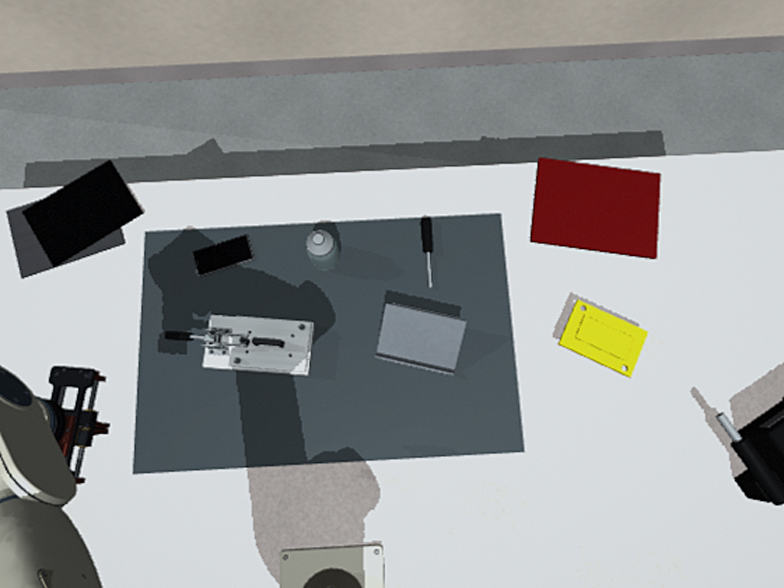

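The handle lies level, with its top face at 72–74 mm all along (expected 73). The plate's top face is at 46–47 mm and level, and the clamp foot is on the plate. The jar (320,243), old phone (222,254) and driver (428,250) are unmoved in the top view, and the robot is clear.

```bash
python3 -c "
from workcell import ctrl
print(ctrl.close_job())"
```

```text
the job is handed in; nothing more can be done
None
```

The plate is home on the phone and locked by the toggle clamp. I handed the job in at about 25 s of the 54 s allowed, with the robot clear of everything.

- **What I did:** I lifted the plate off the stand by its handle, square to the face, and levelled it. I lowered it over the two guide pins in small steps with light forces until the pad met the phone, then let go. With closed fingers I pushed the clamp handle down through its arc to the stop.
- **Turned grasp:** On the first approach joint 6 reached its limit, so I gripped the handle a half turn round. The plate therefore lies the other way round, which the pins allow.
- **Plate check:** Its top face measures 46–47 mm (46 expected) and is level within about 0.006 rad. A guide pin shows through its hole.
- **Clamp check:** Contact ended at 73.1 mm with the force rising steeply to about 22 N. After I retreated, the handle's top measured 72–74 mm along its length, so it is level (73 expected).
- **Bystanders:** The jar, old phone and screwdriver are unmoved in the pictures.
- **Disagreements:** The two cameras differed by 1–2 mm when lining up the holes, and the pins guided the plate over with about 4 N. No check failed.

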